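# Weigh up a nest of stoneware measuring cups on the shop's label scale

## Robot

A 6-joint arm with a two-finger parallel gripper is mounted at the origin on the work surface. World frame = base frame: x ahead of the robot, y to its left, z up, the work surface at z = 0. Lengths are in m, angles in rad, forces in N, time in s.
With the tool pointing down it reaches from about 0.375 to 0.75 m from the base axis. Payload 9 kg.
Tool frame: the origin (TCP) lies midway between the tips of the shut fingers; the grasp point (between the pads) lies 19 mm behind it; x points along the fingers, y is the direction in which the jaws open and shut, and the axes are right-handed (so a half turn about x gives the same grasp; the last joint's range is limited). The gripper opens to 85 mm and grips with 20 to 120 N. Pads are 22 mm wide; open, the fingers measure 114 mm over their backs; the gripper's body (76 mm by 85 mm) begins 54 mm behind the grasp point. The pads swing forward as they close: fully open they stand 13 mm farther back than shut.
Start: joints at [0.965, 0.104, 0.097, 1.564, 0, 1.353], TCP at [0.227, 0.555, 0.231] pointing down, gripper open.
Joint ranges: [-2.99, 2.99], [-0.84, 1.86], [-1.1, 1.16], [-1.84, 2.11], [-1.51, 1.56], [-3.14, 3.14]. Speed limits (rad/s): [2.22, 2.22, 2.57, 3.14, 3.14, 3.14].

## Interface

Orientations are given as a unit quaternion [w, x, y, z].
In Python, from workcell import arm gives the robot as it stands. The module is installed in compiled form; this text tells all that it offers.
- The arm moves only by the tool move_arm, never from a script. Its argument "steps" is a list of rows, each an object with "xyz": the shift along the world's x, y, z in mm, a list of three; "rot": the turn, a rotation vector about the world's x, y, z in degrees, a list of three; "claw": the finger opening in mm, from 0 to 85.4. In form: [{"xyz": [x, y, z], "rot": [rx, ry, rz], "claw": claw}, ...]. A call has 1 to 20 rows; each row shifts and turns the commanded pose from where the row before left it; what a row does not reach is not made up. A row lasts 1/12 s, in which the tool goes at most 41.7 mm and 7.16 degrees, less where a joint would pass 70% of its speed; a pose out of reach is approached as far as the arm can. A call with a gripper value outside its range is refused whole. The fingers move at their own pace and stop on an object; the grip force is fixed at half the most. Time passes only in rows, so rows that do not move let the fingers close. It gives the time, the measured TCP pose, the force and the opening at its end, in the units of the state.
- arm.read_state(): the state, without advancing time (a new reading comes with each control period).
- arm.capture(name): name is "side" or "top" or "wrist"; returns the picture (480x640x3 uint8, red, green, blue); there is no depth.
- arm.calibration(name): a dict with "mtx" (3x3 intrinsics, pixels), "dist_coeffs" ([k1, k2, p1, p2, k3] as OpenCV has them; the pictures are not rectified), "xyz" and "attitude" of the camera in the world. Camera axes: x right, y down, z forward; pixel columns grow to the right and rows downward; lengths in m; the calibration is good to about 2 mm. A picture is of the moment at which its call begins: read the wrist's pose just before it. calibration takes no time and is no camera call; for the wrist camera it gives the pose at the moment of the call.
- arm.hand_in(): hands the job in, once; it reports no verdict.
Trained networks look in the newest picture that a camera, given by its name, has taken for a name from the list of things; names that differ only in an ending like _2 or _b are one class to them, and where a whole thing is asked for, a point or a joint stands for the part that bears it (a point fixed in the world has none). Each returns a list of dicts, best first, with "p" (0 to 1); they miss things now and then, are a little off and sometimes report something else, mostly with a low value. They report only what shows in the picture. A call takes as long as a camera call.
- arm.search_frame(camera, label): "bbox" ([left, top, width, height] in pixels, round what is visible of it).
- arm.mark_of(camera, label): "point" ([column, row] in pixels: a listed point, or the origin of a listed thing).
The state is a dict: "time_s": time; "qpos": joint angles; "dq": joint speeds; "effort": joint torques, N m; "eef_pos": TCP position; "tcp_rot": TCP orientation; "force": force on the tool from outside, world axes, zero at the start; "moment": the same for the moment, N m; "gripper_width": finger opening in m.
Only numpy, scipy, OpenCV 4.12 (cv2) and the standard library are available. Lean on these libraries where they do the work, as an engineer would, in place of code of your own. Each camera call takes 0.05 s, during which the arm holds its last target.

## Task

Weigh up the stoneware measuring cups for a customer who buys them by weight: while the wooden tray on the scale is still empty, press the green key (on) and then the blue key (tare); then set every measuring cup on the counter upright in the tray, each nested fully down inside the next larger one; then press the yellow key (price) and then the red key (print). Press one key at a time, fully down, and let it come up before the next; set the stoneware down rather than dropping it, leave the tray on the scale with the nested cups in it, and leave the other stock alone.

Things in the scene. Friction and masses are not known exactly. Their poses are not given: they have to be found in the camera images.
- scale: Label-printing counter scale, fixed to the table; its place and yaw vary. Origin on the table under the centre of its steel platter (260 x 320 mm, rigid, top face 70 mm up); its x axis points away from the robot. The white key console (110 x 320 mm, top face 45 mm up) is on the platter's -x side, x = -0.239 to -0.129 m.
- tray: Loose open gift tray of light wood, 200 mm (its x) x 220 mm (its y) outside, 35 mm high, walls and floor 6 mm thick, 0.5 kg, standing on the platter. Origin: centre of its underside. A cup nested in a larger one stands on that one's inner floor, 8 mm higher, and its handle then clears the larger cup's rim and handle in any direction.
- key_on (a joint): Travel of the green key, which switches the scale on: 0 up, 0.006 m fully down; sprung: it starts moving at 1.2 N and is fully down at 4 N. Counts as pressed beyond 0.0045 m, as let up below 0.002 m. The keys stand in a row on the console: green, blue, yellow, red from the scale's +y to -y, 55 mm apart.
- key_on_top (a point): Centre of the top face of the green key, a disc 28 mm across in a black collar 44 mm across; it is pressed straight down and its top stands 18 mm above the console (6 mm above its collar) when up.
- key_tare (a joint): Travel of the blue key, which tares, that is, zeroes the weight of the empty tray: 0 up, 0.006 m fully down; sprung: it starts moving at 1.2 N and is fully down at 4 N. Counts as pressed beyond 0.0045 m, as let up below 0.002 m. The keys stand in a row on the console: green, blue, yellow, red from the scale's +y to -y, 55 mm apart.
- key_tare_top (a point): Centre of the top face of the blue key, a disc 28 mm across in a black collar 44 mm across; it is pressed straight down and its top stands 18 mm above the console (6 mm above its collar) when up.
- key_price (a joint): Travel of the yellow key, which calls up the price: 0 up, 0.006 m fully down; sprung: it starts moving at 1.2 N and is fully down at 4 N. Counts as pressed beyond 0.0045 m, as let up below 0.002 m. The keys stand in a row on the console: green, blue, yellow, red from the scale's +y to -y, 55 mm apart.
- key_price_top (a point): Centre of the top face of the yellow key, a disc 28 mm across in a black collar 44 mm across; it is pressed straight down and its top stands 18 mm above the console (6 mm above its collar) when up.
- key_print (a joint): Travel of the red key, which prints the label: 0 up, 0.006 m fully down; sprung: it starts moving at 1.2 N and is fully down at 4 N. Counts as pressed beyond 0.0045 m, as let up below 0.002 m. The keys stand in a row on the console: green, blue, yellow, red from the scale's +y to -y, 55 mm apart.
- key_print_top (a point): Centre of the top face of the red key, a disc 28 mm across in a black collar 44 mm across; it is pressed straight down and its top stands 18 mm above the console (6 mm above its collar) when up.
- cup_terracotta: The largest measuring cup, terracotta (orange-brown) stoneware, loose, 0.26 kg, may be absent. Rim 110 mm across, foot 104 mm, 50 mm tall, wall 3 mm, floor 8 mm thick. Origin: centre of its underside. A straight flat handle, 16 mm wide, 46 to 52 mm above the origin, runs along the cup's -x axis from the rim to 106 mm from the origin; grip it from above at its middle, 81 mm out.
- cup_cream: The second largest measuring cup, cream stoneware, loose, 0.21 kg, may be absent. Rim 95 mm across, foot 89 mm, 50 mm tall, wall 3 mm, floor 8 mm thick. Origin: centre of its underside. A straight flat handle, 16 mm wide, 46 to 52 mm above the origin, runs along the cup's -x axis from the rim to 98 mm from the origin; grip it from above at its middle, 74 mm out.
- cup_blue: The middle measuring cup, dark blue stoneware, loose, 0.16 kg, may be absent. Rim 80 mm across, foot 74 mm, 50 mm tall, wall 3 mm, floor 8 mm thick. Origin: centre of its underside. A straight flat handle, 16 mm wide, 46 to 52 mm above the origin, runs along the cup's -x axis from the rim to 91 mm from the origin; grip it from above at its middle, 66 mm out.
- cup_sage: The second smallest measuring cup, sage green stoneware, loose, 0.12 kg, may be absent. Rim 65 mm across, foot 59 mm, 50 mm tall, wall 3 mm, floor 8 mm thick. Origin: centre of its underside. A straight flat handle, 16 mm wide, 46 to 52 mm above the origin, runs along the cup's -x axis from the rim to 84 mm from the origin; grip it from above at its middle, 58 mm out.
- cup_mustard: The smallest measuring cup, mustard yellow stoneware, loose, 0.08 kg, may be absent. Rim 52 mm across, foot 46 mm, 50 mm tall, wall 3 mm, floor 8 mm thick. Origin: centre of its underside. A straight flat handle, 16 mm wide, 46 to 52 mm above the origin, runs along the cup's -x axis from the rim to 77 mm from the origin; grip it from above at its middle, 52 mm out.
- bottle_amber: Shop stock, not part of the job, loose: small amber bottle with a black cap, 38 mm across, 62 mm tall. Origin: centre of its underside.
- candle_tin: Shop stock, not part of the job, loose: steel candle tin, 46 mm across, 32 mm tall. Origin: centre of its underside.
- candle_amber: Shop stock, not part of the job, loose: amber glass candle, 72 mm across, 75 mm tall. Origin: centre of its underside.
- jar_salve: Shop stock, not part of the job, loose: green glass jar with a wooden lid, 56 mm across, 55 mm tall. Origin: centre of its underside.
- soap_box: Shop stock, not part of the job, loose: dark green soap box, 60 x 90 x 35 mm. Origin: centre of its underside.
- pinch_bowl: Shop stock, not part of the job, loose: small terracotta bowl, 90 mm across, 35 mm tall. Origin: centre of its underside.
- card_pack: Shop stock, not part of the job, loose: cream pack of cards, 110 x 150 x 30 mm. Origin: centre of its underside.

How it is judged:
By the outcome, as a careful person would: the job done as asked, in the order asked, and still so for the second after the job is handed in, with the robot touching nothing.
Of cup_terracotta, cup_cream, cup_blue, cup_sage, cup_mustard only 3 to 5 are there at a start; the rules pass over those that are not, and their reading is None.
At some moment in a run one of cup_terracotta, cup_cream, cup_blue, cup_sage, cup_mustard may be knocked a few centimetres aside while the robot is not near it.
It also fails if it takes over 210 s, if anything falls off the work surface, if the arm or the gripper's body presses on something with over 40 N, if the wrist force passes 120 N, or if a joint passes its speed limit or range.

## Working session

There is one attempt and no reset: what is moved stays moved. The work goes in short steps, Python scripts to look and compute and a tool call to move; the robot and the scene stay as the last step left them, time stands still between calls to the robot, and variables do not carry over. Pictures are saved under pics/ and viewed, and the job is handed in when it is done.

Besides the shell and the picture viewer there is one more tool, called after "Call:" as name(argument=value, ...), one argument or row to a line, values as JSON. move_arm: Moves the arm, as the interface text tells. Its arguments: {"type":"object","properties":{"steps":{"type":"array","items":{"type":"object","properties":{"xyz":{"type":"array","items":{"type":"number"}},"rot":{"type":"array","items":{"type":"number"}},"claw":{"type":"number"}}}}},"required":["steps"]}

```bash
mkdir -p pics
cat > h.py <<'E'
import numpy as np, cv2
from workcell import arm
from scipy.spatial.transform import Rotation as R
def snap(c,n):
    im=arm.capture(c); cv2.imwrite(f'pics/{n}.png',im[:,:,::-1]); return im
def cal(c):
    k=arm.calibration(c); q=np.array(k['attitude']); 
    return np.array(k['mtx']),np.array(k['dist_coeffs']),np.array(k['xyz']),R.from_quat(q[[1,2,3,0]]) if q.shape==(4,) else R.from_matrix(q)
def w(c,px,z,k=None):
    M,d,t,r=k or cal(c)
    u=cv2.undistortPoints(np.array(px,float).reshape(-1,1,2),M,d).reshape(-1,2)
    v=r.apply(np.c_[u,np.ones(len(u))]); s=(z-t[2])/v[:,2]
    return t+v*s[:,None]
def pr(c,P,k=None):
    M,d,t,r=k or cal(c)
    p,_=cv2.projectPoints(r.inv().apply(np.atleast_2d(P)-t),np.zeros(3),np.zeros(3),M,d); return p.reshape(-1,2)
E
python3 - <<'E'
from h import *
for c in ['top','side','wrist']:
    snap(c,c+'0'); k=arm.calibration(c); print(c,k['xyz'],k['attitude'])
print(arm.read_state())
E
```

```text
top [0.28193443 0.04332647 1.51641286] [-0.07652606  0.72726122 -0.6787208   0.06762361]
side [ 0.44702869 -0.84269052  0.92273011] [-0.4070421   0.91138971 -0.05335057  0.0289696 ]
wrist [0.15444802 0.58592062 0.3715063 ] [0.12891917 0.81991402 0.55108954 0.08614614]
{'time_s': 0.15, 'qpos': array([ 9.65336378e-01,  1.04586608e-01,  9.66894735e-02,  1.56391480e+00,
       -2.50373182e-05,  1.35312230e+00]), 'dq': array([ 0.000142  ,  0.0001366 ,  0.00160425, -0.00154908, -0.00071592,
       -0.00098143]), 'effort': array([ 3.61065475e-03, -5.57353449e+01,  5.04007745e+01,  1.24115459e-02,
       -2.26751736e-04,  3.29766358e-06]), 'eef_pos': array([0.22672362, 0.55524748, 0.2307095 ]), 'tcp_rot': array([ 0.69372109,  0.13591294,  0.69399216, -0.1365782 ]), 'force': array([-0.38699635, -0.41618582,  0.09639009]), 'moment': array([ 0.02862737,  0.03114695, -0.07890059]), 'gripper_width': 0.08544889312157597}
```

View pics/top0.png

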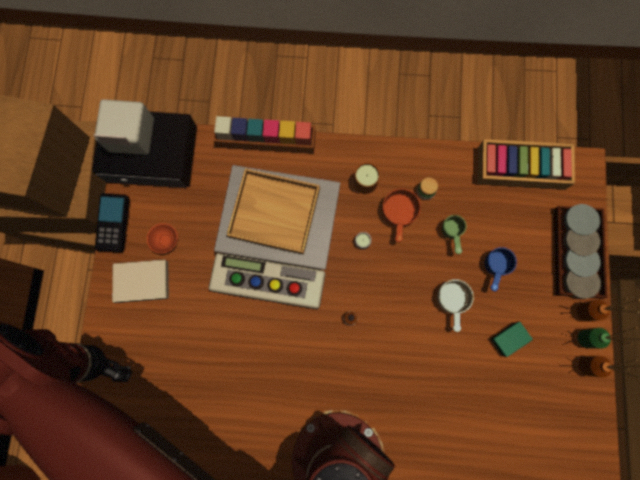

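View pics/side0.png

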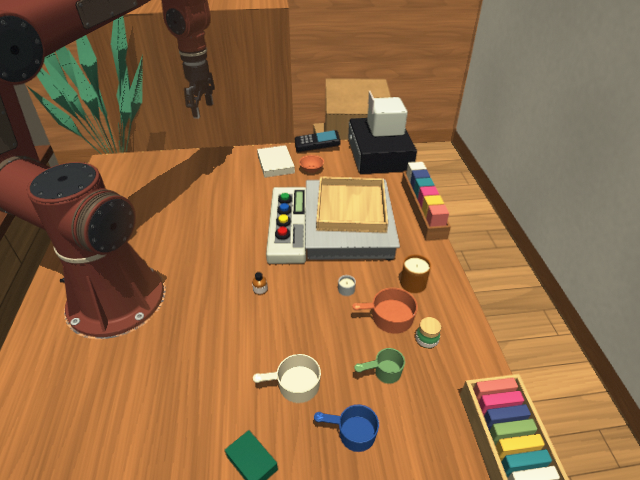

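Run:
```python
from h import *
k={c:cal(c) for c in['top','side']}
Z=dict(key_on_top=.063,key_tare_top=.063,key_price_top=.063,key_print_top=.063,tray=.07,scale=0)
for n in ['cup_terracotta','cup_cream','cup_blue','cup_sage','cup_mustard','tray','scale','key_on_top','key_tare_top','key_price_top','key_print_top']:
  for c in ['top','side']:
    for m in arm.mark_of(c,n)[:2]: print(n,c,round(m['p'],2),np.round(m['point'],1),w(c,m['point'],Z.get(n,0),k[c]).round(4)[0])
print(arm.read_state()['time_s'])
```

```text
cup_terracotta top 0.67 [400.5 212.8] [ 0.7062 -0.1439  0.    ]
cup_terracotta top 0.5 [275.  282.4] [0.4708 0.2135 0.    ]
cup_terracotta side 0.96 [390.  318.7] [ 0.7052 -0.1451  0.    ]
cup_cream top 0.98 [450.6 295.8] [ 0.4673 -0.2981  0.    ]
cup_cream side 0.91 [298.1 385. ] [ 0.4606 -0.3032  0.    ]
cup_blue top 0.66 [499.6 259.6] [ 0.5837 -0.438   0.    ]
cup_blue side 0.72 [355.9 438.6] [ 0.5679 -0.4384  0.    ]
cup_sage top 0.57 [449.  230.3] [ 0.662  -0.2895  0.    ]
cup_sage side 0.55 [388.  370.5] [ 0.6675 -0.2905  0.    ]
tray top 0.78 [276.8 209.1] [0.6735 0.2194 0.07  ]
tray top 0.35 [425.9 187.7] [ 0.7664 -0.205   0.07  ]
tray side 0.85 [351.8 206.2] [0.6664 0.2313 0.07  ]
tray side 0.41 [249.2 461.8] [ 0.3591 -0.4896  0.07  ]
scale top 0.57 [364.8 181.5] [ 0.7973 -0.0316  0.    ]
scale side 0.65 [349.3 230.8] [ 0.6568  0.1998 -0.    ]
key_on_top top 0.56 [233.7 276.4] [0.472  0.3236 0.063 ]
key_on_top side 0.61 [284.8 194.2] [0.4695 0.3232 0.063 ]
key_tare_top top 0.55 [254.4 281. ] [0.463  0.2644 0.063 ]
key_tare_top side 0.49 [286.8 205.8] [0.4723 0.2636 0.063 ]
key_price_top top 0.51 [273.4 283. ] [0.461  0.2108 0.063 ]
key_price_top top 0.48 [360.7 239. ] [ 0.6038 -0.0263  0.063 ]
key_price_top side 0.58 [282.6 217.4] [0.4568 0.2096 0.063 ]
key_print_top top 0.4 [296.3 289.3] [0.4477 0.1453 0.063 ]
key_print_top side 0.59 [281. 232.] [0.4489 0.1448 0.063 ]
key_print_top side 0.56 [298.9 385. ] [ 0.4613 -0.3403  0.063 ]
1.25
```

Four cups are present (no mustard). In the top view the keys are at about (236,279) to (294,288), the tray at (275,210), terracotta (400,210), cream (455,297), blue (501,262) and sage (455,228). I'll refine the poses by fitting silhouettes.

```bash
cat > fit.py <<'E'
from h import *
from scipy.optimize import minimize
SP=dict(terracotta=(.055,.052,.106,.081),cream=(.0475,.0445,.098,.074),blue=(.040,.037,.091,.066),sage=(.0325,.0295,.084,.058))
def hsvmask(im,n):
    h=cv2.cvtColor(im,cv2.COLOR_RGB2HSV); H,S,V=[h[...,i].astype(int) for i in range(3)]
    if n=='terracotta': m=((H<11)|(H>176))&(S>165)&(V>90)
    if n=='cream': m=(S<110)&(V>105)
    if n=='blue': m=(H>100)&(H<130)&(S>110)&(V>30)
    if n=='sage': m=(H>40)&(H<80)&(S>70)&(V>40)
    return m.astype(np.uint8)
def sil(c,n,x,y,a,z0,k,S=4):
    r,f,L,_=SP[n]; t=np.linspace(0,2*np.pi,60)
    cs=np.c_[np.cos(t),np.sin(t)]
    B=np.r_[np.c_[cs*r,np.full(60,.05)],np.c_[cs*f,np.zeros(60)]]
    Hh=np.array([[-u,v,zz] for u in(r-.004,L) for v in(-.008,.008) for zz in(.046,.052)])
    Rm=R.from_euler('z',a)
    out=[]
    for P in(B,Hh):
        p=pr(c,Rm.apply(P)+[x,y,z0],k); out.append(p)
    return out
def fit(ims,ks,n,x0,z0=0,cams=('top','side'),pad=25):
    data=[]
    for c in cams:
        m=hsvmask(ims[c],n); p=np.vstack(sil(c,n,*x0,z0,ks[c]))
        l,t=(p.min(0)-pad).astype(int).clip(0); rr,b=(p.max(0)+pad).astype(int)
        b=min(b,480); rr=min(rr,640)
        m=m[t:b,l:rr]; m=cv2.morphologyEx(m,cv2.MORPH_CLOSE,np.ones((5,5)))
        nl,lab,st,_=cv2.connectedComponentsWithStats(m)
        m=(lab==1+np.argmax(st[1:,4])).astype(np.uint8)
        cs,_=cv2.findContours(m,cv2.RETR_EXTERNAL,cv2.CHAIN_APPROX_NONE); cv2.drawContours(m,cs,-1,1,-1)
        data.append((c,cv2.resize(m,None,fx=4,fy=4,interpolation=cv2.INTER_LINEAR),l,t))
    def cost(v,full=False):
        r=[]
        for c,m,l,t in data:
            q=np.zeros_like(m)
            for p in sil(c,n,v[0],v[1],v[2],z0,ks[c]):
                h=cv2.convexHull((((p-[l,t]+.5)*4-.5)*16).round().astype(np.int32)); cv2.fillConvexPoly(q,h,1,shift=4)
            r.append(1-(q&m).sum()/(q|m).sum())
        return r if full else sum(r)
    best=None
    for da in(-.5,0,.5):
        s=np.array([x0[0],x0[1],x0[2]+da])
        o=minimize(cost,s,method='Nelder-Mead',options=dict(initial_simplex=s+np.array([[0,0,0],[.012,0,0],[0,.012,0],[0,0,.3]]),xatol=1e-4,fatol=1e-4,maxiter=300))
        if best is None or o.fun<best.fun: best=o
    return best.x,cost(best.x,True)
E
python3 - <<'E'
from fit import *
ims={c:cv2.imread(f'pics/{c}0.png')[:,:,::-1].copy() for c in('top','side')}
ks={c:cal(c) for c in ims}
X=dict(terracotta=(.706,-.144,0),cream=(.464,-.3,.0),blue=(.575,-.438,0),sage=(.665,-.29,0))
for n in X:
    for cs in(('top',),('side',),('top','side')):
        v,r=fit(ims,ks,n,X[n],cams=cs); print(n,cs,v.round(4),np.round(r,3))
    g=v[:2]-SP[n][3]*np.array([np.cos(v[2]),np.sin(v[2])]);print('  grip',g.round(4),np.hypot(*g).round(3))
for c in ims:
    h=cv2.cvtColor(ims[c],cv2.COLOR_RGB2HSV)
    box=(260,305,215,325) if c=='top' else (185,245,265,305)
    for nm,lo,hi in(('g',45,85),('b',95,125),('y',22,34),('r',0,8)):
        m=np.zeros(h.shape[:2],bool); b=box
        s=h[b[0]:b[1],b[2]:b[3]].astype(int); mm=(s[...,0]>=lo)&(s[...,0]<=hi)&(s[...,1]>150)&(s[...,2]>60)
        n,l,st,ce=cv2.connectedComponentsWithStats(mm.astype(np.uint8)); i=1+np.argmax(st[1:,4])
        px=ce[i]+[b[2],b[0]]; print(c,nm,st[i,4],px.round(1),w(c,px,.063,ks[c])[0].round(4))
    k=(ks[c])
E
```

```text
terracotta ('top',) [ 0.7144 -0.141  -0.0567] [0.143]
terracotta ('side',) [ 0.7133 -0.1376 -0.0313] [0.072]
terracotta ('top', 'side') [ 0.7142 -0.14   -0.0534] [0.147 0.077]
  grip [ 0.6333 -0.1356] 0.648
cream ('top',) [ 0.4632 -0.3032  0.0372] [0.097]
cream ('side',) [ 0.4629 -0.3014  0.0363] [0.04]
cream ('top', 'side') [ 0.4629 -0.3019  0.0453] [0.101 0.045]
  grip [ 0.389  -0.3052] 0.494
blue ('top',) [ 0.5736 -0.4317 -0.3349] [0.295]
blue ('side',) [ 0.572  -0.4275 -0.2671] [0.088]
blue ('top', 'side') [ 0.5729 -0.4267 -0.2509] [0.296 0.09 ]
  grip [ 0.509  -0.4103] 0.654
sage ('top',) [ 0.6672 -0.2967  0.0165] [0.534]
sage ('side',) [ 0.6667 -0.2915  0.1922] [0.112]
sage ('top', 'side') [ 0.6657 -0.2929  0.175 ] [0.538 0.112]
  grip [ 0.6086 -0.303 ] 0.68
top g 26 [234.7 277.5] [0.4692 0.3205 0.063 ]
top b 62 [255.2 281. ] [0.463  0.2622 0.063 ]
top y 105 [274.6 284.3] [0.4576 0.2072 0.063 ]
top r 100 [293.9 287.7] [0.4517 0.1524 0.063 ]
side g 44 [284.6 196.4] [0.4682 0.312  0.063 ]
side b 61 [283.8 206.6] [0.4631 0.2606 0.063 ]
side y 73 [282.9 218.2] [0.4574 0.2059 0.063 ]
side r 76 [282.1 230.5] [0.4522 0.1512 0.063 ]
```

Call:
move_arm(
  steps=[
    {"xyz":[20,-20,-10],"claw":0},
    {"xyz":[20,-20,-10],"claw":0},
    {"xyz":[20,-20,-10],"claw":0},
    {"xyz":[20,-20,-10],"claw":0},
    {"xyz":[20,-20,-10],"claw":0},
    {"xyz":[20,-20,-10],"claw":0},
    {"xyz":[20,-20,-10],"claw":0},
    {"xyz":[20,-20,-10],"claw":0},
    {"xyz":[20,-20,-10],"claw":0},
    {"xyz":[20,-20,-10],"claw":0},
    {"xyz":[20,-20,-10],"claw":0},
    {"xyz":[20,-20,-10],"claw":0},
    {"claw":0},
    {"claw":0},
    {"claw":0},
  ],
)

```text
invalid input
```

Run:
```python
from h import *
snap('wrist','w1');snap('side','s1'); s=arm.read_state(); print(s['eef_pos'],s['gripper_width'])
q=s['tcp_rot'];print(R.from_quat(q[[1,2,3,0]]).as_matrix().round(3))
P=np.array([[.4685,.316,.063],[.463,.2614,.063]]); print(pr('wrist',P).round(0))
```

```text
[0.22692366 0.555499   0.23133271] 0.08539357786507552
[[ 0.     0.378  0.926]
 [ 0.     0.926 -0.378]
 [-1.     0.     0.   ]]
[[202. 508.]
 [156. 516.]]
```

View pics/w1.png

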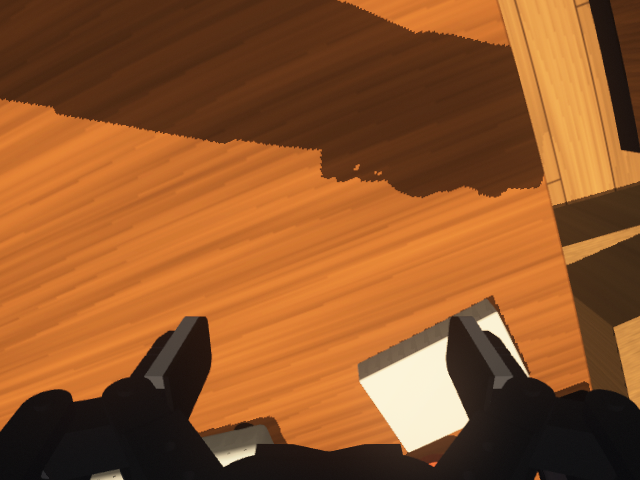

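View pics/s1.png

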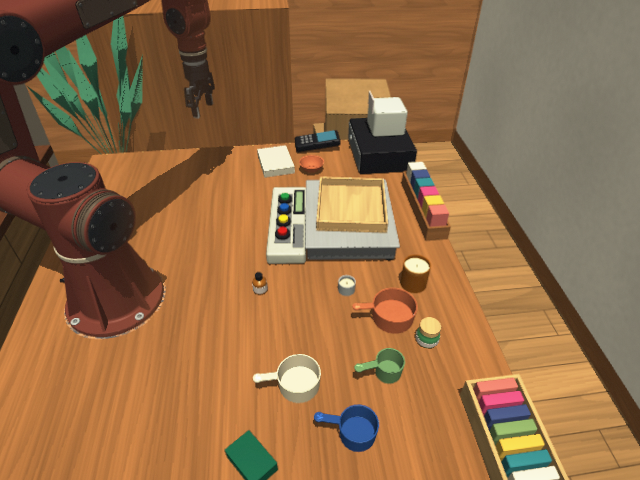

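The move was refused, so every row probably needs all its fields. I'll resend it in full.

Call:
move_arm(
  steps=[
    {"xyz":[20,-20,-10],"rot":[0,0,0],"claw":0},
    {"xyz":[20,-20,-10],"rot":[0,0,0],"claw":0},
    {"xyz":[20,-20,-10],"rot":[0,0,0],"claw":0},
    {"xyz":[20,-20,-10],"rot":[0,0,0],"claw":0},
    {"xyz":[20,-20,-10],"rot":[0,0,0],"claw":0},
    {"xyz":[20,-20,-10],"rot":[0,0,0],"claw":0},
    {"xyz":[20,-20,-10],"rot":[0,0,0],"claw":0},
    {"xyz":[20,-20,-10],"rot":[0,0,0],"claw":0},
    {"xyz":[20,-20,-10],"rot":[0,0,0],"claw":0},
    {"xyz":[20,-20,-10],"rot":[0,0,0],"claw":0},
    {"xyz":[20,-20,-10],"rot":[0,0,0],"claw":0},
    {"xyz":[20,-20,-10],"rot":[0,0,0],"claw":0},
    {"xyz":[0,0,0],"rot":[0,0,0],"claw":0},
    {"xyz":[0,0,0],"rot":[0,0,0],"claw":0},
  ],
)

```text
time_s: 2.52
eef_pos: [0.4672, 0.3144, 0.1107]
tcp_rot: [0.693, 0.137, 0.694, -0.137]
force: [-0.3, 1.5, -0.0]
gripper_width: 0.0001
```

Run:
```python
from h import *
snap('wrist','w2');snap('side','s2'); s=arm.read_state(); print(s['eef_pos'],s['gripper_width'],s['force'])
P=np.array([[.4685,.316,.063],[.463,.2614,.063],[.4575,.2065,.063]]); print(pr('wrist',P).round(0))
```

```text
[0.46659996 0.31587327 0.11167602] 0.00036807550473872216 [-0.07098365 -0.46285271 -0.12087114]
[[328. 278.]
 [225. 306.]
 [128. 331.]]
```

View pics/w2.png

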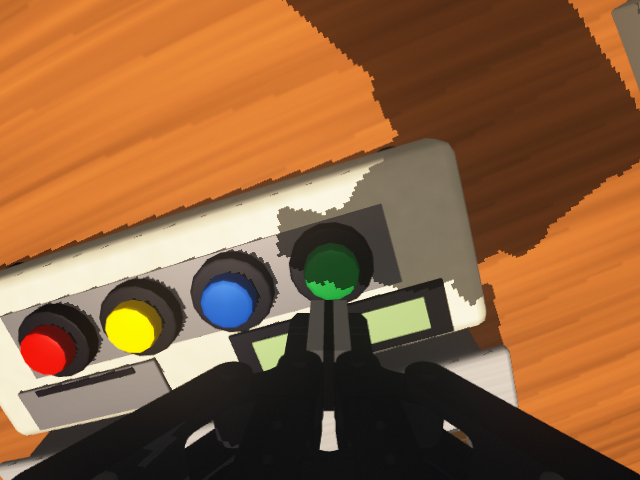

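View pics/s2.png

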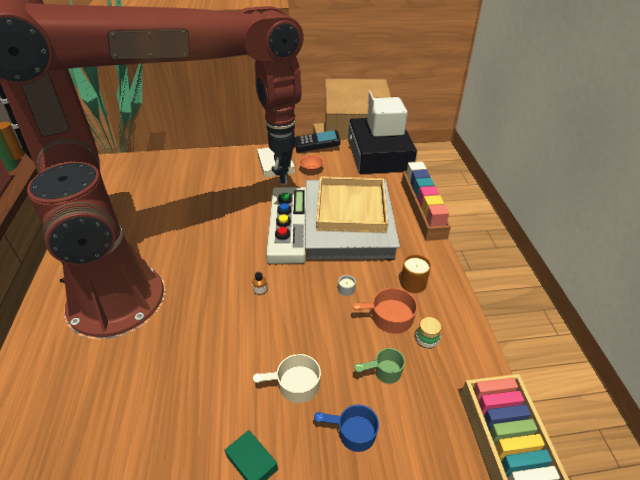

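Call:
move_arm(
  steps=[
    {"xyz":[0,0,-20],"rot":[0,0,0],"claw":0},
    {"xyz":[0,0,-18],"rot":[0,0,0],"claw":0},
    {"xyz":[0,0,-8],"rot":[0,0,0],"claw":0},
    {"xyz":[0,0,-4],"rot":[0,0,0],"claw":0},
    {"xyz":[0,0,-3],"rot":[0,0,0],"claw":0},
    {"xyz":[0,0,0],"rot":[0,0,0],"claw":0},
    {"xyz":[0,0,0],"rot":[0,0,0],"claw":0},
    {"xyz":[0,0,0],"rot":[0,0,0],"claw":0},
  ],
)

```text
time_s: 3.28
eef_pos: [0.466, 0.3164, 0.0608]
tcp_rot: [0.694, 0.136, 0.694, -0.136]
force: [-11.0, -2.8, 16.4]
gripper_width: -0.0
```

Run:
```python
from h import *
im=snap('side','s3');i2=snap('wrist','w3')
cv2.imwrite('pics/c3.png',np.hstack([cv2.resize(im[150:250,240:340],(400,400),interpolation=cv2.INTER_CUBIC),cv2.resize(i2[150:450,180:480],(400,400))])[:,:,::-1])
for _ in range(3):
  snap('top','t'); s=arm.read_state();print(s['time_s'],s['eef_pos'],s['force'],s['moment'])
```

```text
3.4333 [0.4660445  0.31637895 0.06087123] [-10.26558414  -2.61289704  14.6793231 ] [-0.4899865   2.37720396 -0.01258536]
3.4833 [0.46601623 0.31637037 0.06085765] [-10.55219571  -2.12582051  15.25231013] [-0.42252233  2.31473465 -0.04730326]
3.5333 [0.46598882 0.31637607 0.0608373 ] [-10.75823322  -2.47454001  15.93643734] [-0.4690218   2.33034424  0.03410446]
```

View pics/c3.png

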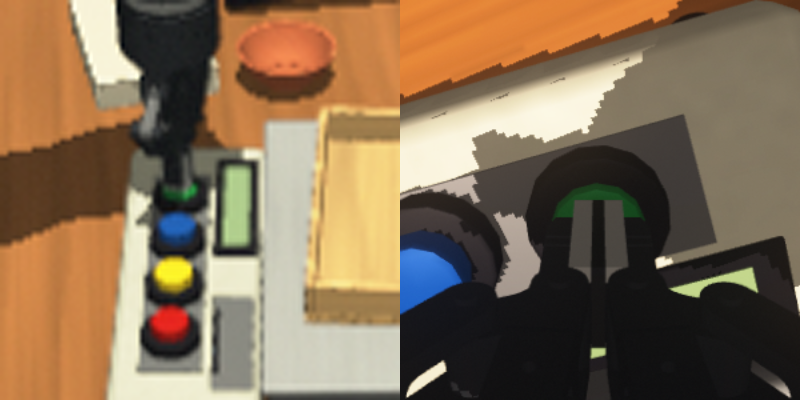

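Call:
move_arm(
  steps=[
    {"xyz":[0,0,4],"rot":[0,0,0],"claw":0},
    {"xyz":[0,0,0],"rot":[0,0,0],"claw":0},
    {"xyz":[0,0,0],"rot":[0,0,0],"claw":0},
  ],
)

```text
time_s: 3.78
eef_pos: [0.4673, 0.3163, 0.0635]
tcp_rot: [0.694, 0.137, 0.693, -0.136]
force: [-1.1, 2.0, 3.3]
gripper_width: 0.0001
```

Call:
move_arm(
  steps=[
    {"xyz":[0,0,3],"rot":[0,0,0],"claw":0},
    {"xyz":[0,0,0],"rot":[0,0,0],"claw":0},
    {"xyz":[0,0,0],"rot":[0,0,0],"claw":0},
  ],
)

```text
time_s: 4.03
eef_pos: [0.4672, 0.3156, 0.0656]
tcp_rot: [0.694, 0.136, 0.694, -0.136]
force: [1.2, 1.4, 1.8]
gripper_width: 0.0002
```

Call:
move_arm(
  steps=[
    {"xyz":[0,0,10],"rot":[0,0,0],"claw":0},
    {"xyz":[0,0,0],"rot":[0,0,0],"claw":0},
    {"xyz":[0,0,0],"rot":[0,0,0],"claw":0},
  ],
)

```text
time_s: 4.28
eef_pos: [0.4673, 0.3155, 0.076]
tcp_rot: [0.694, 0.136, 0.694, -0.136]
force: [0.2, -0.2, 0.8]
gripper_width: -0.0002
```

Run:
```python
from h import *
im=snap('side','s4');i2=snap('wrist','w4')
k=cal('wrist');s=arm.read_state();print(s['eef_pos'],s['force'])
cv2.imwrite('pics/c4.png',np.hstack([cv2.resize(im[150:250,240:340],(400,400),interpolation=cv2.INTER_CUBIC),cv2.resize(i2[150:450,180:480],(400,400))])[:,:,::-1])
print(pr('wrist',np.array([s['eef_pos']]),k))
```

```text
[0.46687361 0.31536215 0.07524534] [-0.26075035  0.10258661 -0.53591003]
[[325.70106134 323.23020065]]
```

View pics/c4.png

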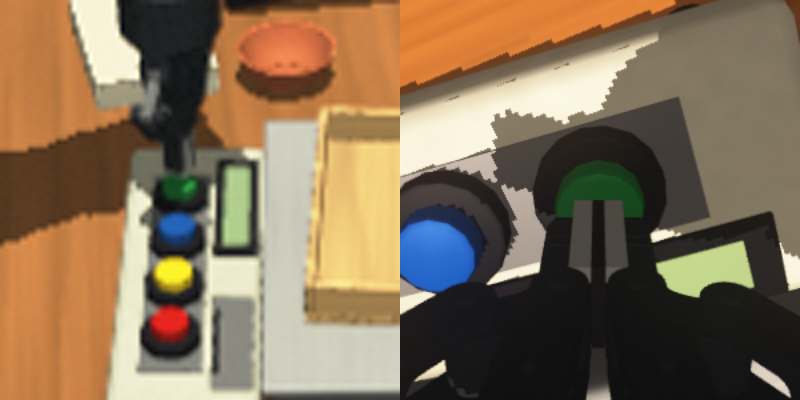

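```bash
cat > ov.py <<'E'
from h import *
# calibration for wrist depends on pose: reconstruct from hand-eye using current pose
s=arm.read_state(); k=cal('wrist'); q=s['tcp_rot']; Rt=R.from_quat(q[[1,2,3,0]])
print('cam in tool',Rt.inv().apply(k[2]-s['eef_pos']),(Rt.inv()*k[3]).as_matrix().round(3))
ks=k
for nm,kk in(('w4',k),('w3',(k[0],k[1],k[2]+np.array([.4660,.3164,.0608])-s['eef_pos'],k[3])),):
    im=cv2.imread(f'pics/{nm}.png'); im=cv2.resize(im,None,fx=2,fy=2,interpolation=cv2.INTER_CUBIC)
    t=np.linspace(0,2*np.pi,80)
    for cx,cy in((.4685,.316),(.463,.2614)):
        for r,z,col in((.022,.057,(0,255,255)),(.014,.063,(255,0,255)),(.014,.057,(255,255,255))):
            p=pr('wrist',np.c_[cx+r*np.cos(t),cy+r*np.sin(t),np.full(80,z)],kk)*2
            cv2.polylines(im,[p.astype(np.int32)],True,col,1)
    cv2.imwrite(f'pics/ov_{nm}.png',im[300:800,240:1040])
E
python3 ov.py
```

```text
cam in tool [-0.14077863  0.00092659 -0.07855061] [[-0.    -0.307  0.952]
 [ 1.     0.     0.   ]
 [-0.     0.952  0.307]]
```

View pics/ov_w4.png

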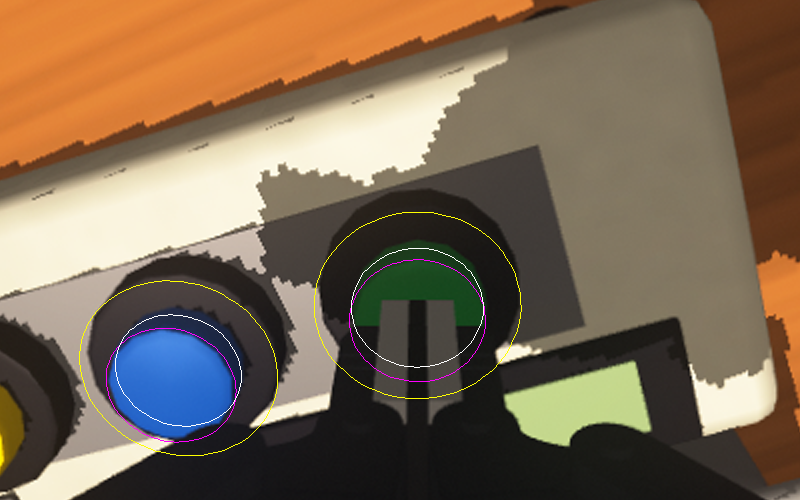

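View pics/ov_w3.png

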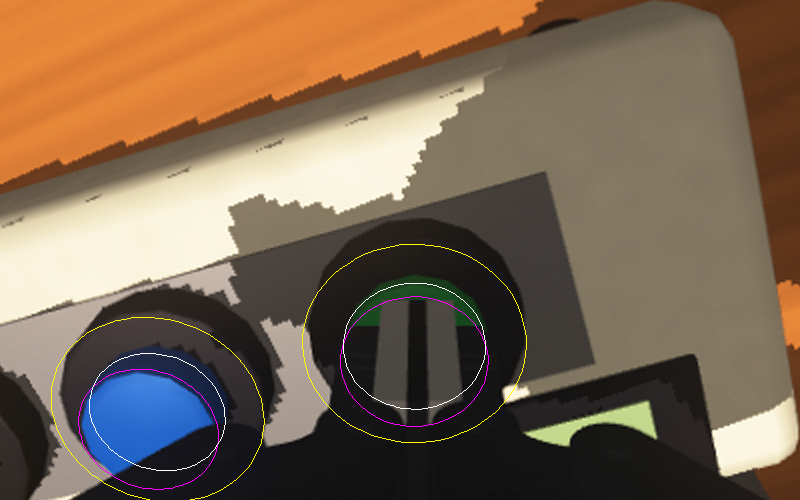

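Run:
```python
import cv2,numpy as np
o=[]
for n,(x,y) in dict(w2=(331,260),w4=(328,310),w3=(328,320)).items():
    im=cv2.imread(f'pics/{n}.png')[y-55:y+55,x-40:x+40].astype(float)
    im=np.clip(im*2.2,0,255).astype(np.uint8); o.append(cv2.resize(im,(264,363),interpolation=cv2.INTER_NEAREST))
cv2.imwrite('pics/z.png',np.hstack(o))
```

```text
(no output)
```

View pics/z.png

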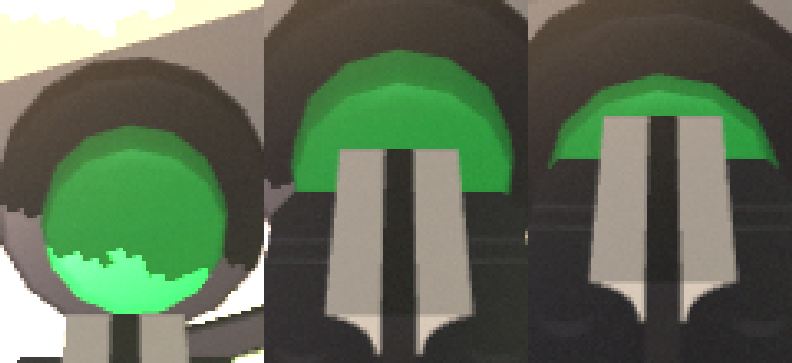

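The overlay shows the green key's top face at the projected 57 mm level during the press and back at 63 mm afterwards. The force peaked at 15 N against the stop, so it was pressed fully and let up. Blue is next.

Call:
move_arm(
  steps=[
    {"xyz":[0,0,10],"rot":[0,0,0],"claw":0},
    {"xyz":[-2,-20,0],"rot":[0,0,0],"claw":0},
    {"xyz":[-2,-20,0],"rot":[0,0,0],"claw":0},
    {"xyz":[-2,-15,0],"rot":[0,0,0],"claw":0},
    {"xyz":[0,0,0],"rot":[0,0,0],"claw":0},
    {"xyz":[0,0,-14],"rot":[0,0,0],"claw":0},
    {"xyz":[0,0,-5],"rot":[0,0,0],"claw":0},
    {"xyz":[0,0,-4],"rot":[0,0,0],"claw":0},
    {"xyz":[0,0,-3],"rot":[0,0,0],"claw":0},
    {"xyz":[0,0,0],"rot":[0,0,0],"claw":0},
    {"xyz":[0,0,0],"rot":[0,0,0],"claw":0},
    {"xyz":[0,0,0],"rot":[0,0,0],"claw":0},
  ],
)

```text
time_s: 5.38
eef_pos: [0.4609, 0.2606, 0.0609]
tcp_rot: [0.694, 0.136, 0.694, -0.136]
force: [-6.6, -3.2, 14.6]
gripper_width: 0.0002
```

Run:
```python
from h import *
i2=snap('wrist','w5');s=arm.read_state();print(s['eef_pos'],s['force'])
cv2.imwrite('pics/z5.png',cv2.resize(i2[240:400,220:440],None,fx=3,fy=3)[:,:,::-1])
```

```text
[0.46088995 0.26064788 0.06088788] [-7.21657843 -4.0458842  12.80351657]
```

View pics/z5.png

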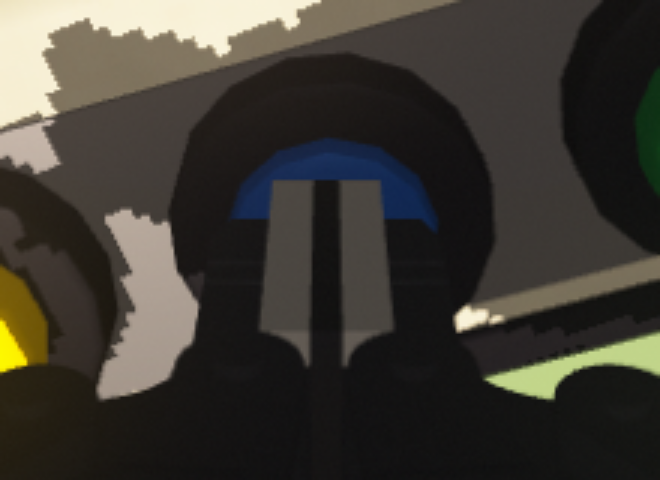

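Blue shows the same flush look at 13 N, so it's fully pressed. I'm lifting and going to the terracotta cup.

Call:
move_arm(
  steps=[
    {"xyz":[0,0,10],"rot":[0,0,0],"claw":0},
    {"xyz":[0,0,30],"rot":[0,0,0],"claw":0},
    {"xyz":[0,0,35],"rot":[0,0,0],"claw":0},
    {"xyz":[12,-28,5],"rot":[0,0,2],"claw":40},
    {"xyz":[14,-34,0],"rot":[0,0,2],"claw":40},
    {"xyz":[14,-34,0],"rot":[0,0,2],"claw":40},
    {"xyz":[14,-34,0],"rot":[0,0,2],"claw":40},
    {"xyz":[14,-34,0],"rot":[0,0,2],"claw":40},
    {"xyz":[14,-34,0],"rot":[0,0,2],"claw":40},
    {"xyz":[14,-34,0],"rot":[0,0,2],"claw":40},
    {"xyz":[14,-34,0],"rot":[0,0,2],"claw":40},
    {"xyz":[14,-34,0],"rot":[0,0,2],"claw":40},
    {"xyz":[14,-34,0],"rot":[0,0,1],"claw":40},
    {"xyz":[14,-34,0],"rot":[0,0,0],"claw":40},
    {"xyz":[0,0,0],"rot":[0,0,0],"claw":40},
    {"xyz":[0,0,0],"rot":[0,0,0],"claw":40},
    {"xyz":[0,0,0],"rot":[0,0,0],"claw":40},
  ],
)

```text
time_s: 6.85
eef_pos: [0.6128, -0.1071, 0.1393]
tcp_rot: [0.707, 0.02, 0.707, -0.02]
force: [1.2, 0.6, 0.0]
gripper_width: 0.0404
```

```bash
cat > look.py <<'E'
from fit import *
import sys
# usage: look.py tag wristcup x y yaw : fit all cups in side; overlay on wrist
def look(tag,X,wr=None):
    ims={c:snap(c,c+tag) for c in('top','side')}; ks={c:cal(c) for c in ims}
    for n in X:
        for cs in(('side',),('top',)):
            try:
                v,r=fit(ims,ks,n,X[n],cams=cs); print(n,cs,v.round(4),np.round(r,3))
            except Exception as e: print(n,cs,e)
    im=snap('wrist','w'+tag); ks['wrist']=cal('wrist'); s=arm.read_state()
    q=s['tcp_rot'];j=R.from_quat(q[[1,2,3,0]]).as_matrix()[:,1]
    print(s['time_s'],s['eef_pos'].round(4),'jaw',np.degrees(np.arctan2(j[1],j[0])).round(1),s['force'].round(1),s['gripper_width'])
    if wr:
        try:
            v,r=fit({'wrist':im},ks,wr,X[wr],cams=('wrist',)); print('wrist',v.round(4),r)
        except Exception as e: print(e); v=X[wr]
        for p in sil('wrist',wr,*X[wr],0,ks['wrist']): cv2.polylines(im,[cv2.convexHull(p.astype(np.int32))],True,(255,255,255),1)
        for p in sil('wrist',wr,*v,0,ks['wrist']): cv2.polylines(im,[cv2.convexHull(p.astype(np.int32))],True,(0,255,255),1)
        cv2.imwrite(f'pics/w{tag}o.png',im[:,:,::-1])
E
python3 - <<'E'
from look import *
look('6',dict(terracotta=(.7138,-.139,-.045),cream=(.463,-.302,.04),blue=(.572,-.4275,-.25),sage=(.666,-.292,.175)),'terracotta')
E
```

```text
terracotta ('side',) [ 0.7132 -0.1376 -0.0315] [0.108]
terracotta ('top',) [ 0.5962 -0.1296  1.3415] [0.705]
cream ('side',) [ 0.463  -0.301   0.0405] [0.033]
cream ('top',) [ 0.4631 -0.3029  0.0366] [0.084]
blue ('side',) [ 0.5723 -0.4275 -0.2645] [0.089]
blue ('top',) [ 0.5727 -0.4321 -0.3577] [0.302]
sage ('side',) [ 0.6662 -0.2925  0.1835] [0.113]
sage ('top',) [ 0.6675 -0.2983  0.0251] [0.498]
7.0 [ 0.6128 -0.1062  0.1396] jaw 86.9 [0.2 1.3 0.8] 0.03992492527790641
wrist [ 0.71   -0.1373 -0.0333] [np.float64(0.39831036308810097)]
```

View pics/w6o.png

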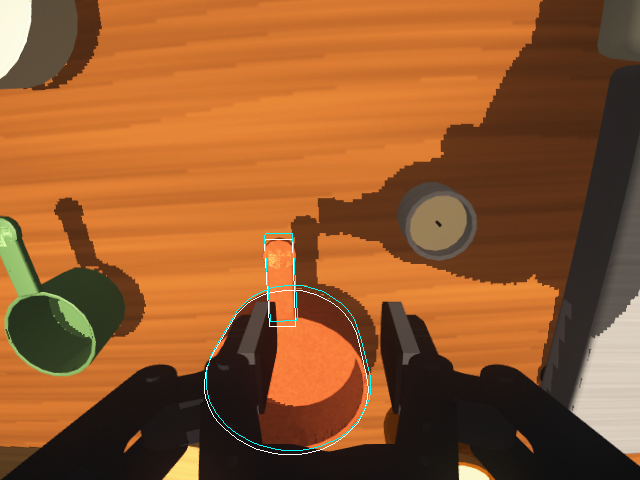

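View pics/side6.png

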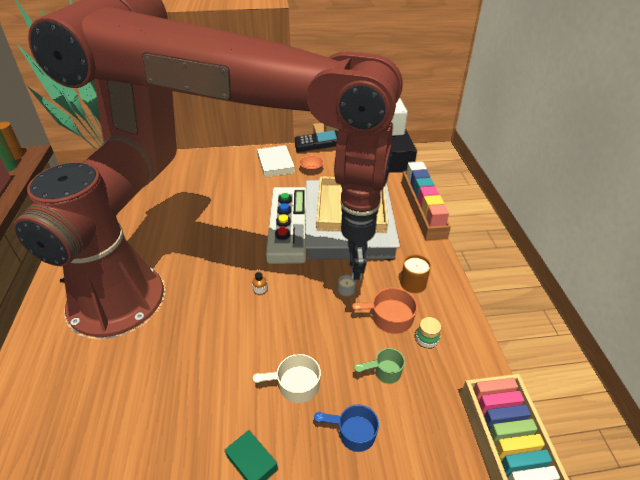

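Call:
move_arm(
  steps=[
    {"xyz":[10,-15,0],"rot":[0,0,1],"claw":40},
    {"xyz":[9,-14,0],"rot":[0,0,0],"claw":40},
    {"xyz":[0,0,-30],"rot":[0,0,0],"claw":40},
    {"xyz":[0,0,-30],"rot":[0,0,0],"claw":40},
    {"xyz":[0,0,-20],"rot":[0,0,0],"claw":40},
    {"xyz":[0,0,-12],"rot":[0,0,0],"claw":40},
    {"xyz":[0,0,-8],"rot":[0,0,0],"claw":40},
    {"xyz":[0,0,0],"rot":[0,0,0],"claw":40},
    {"xyz":[0,0,0],"rot":[0,0,0],"claw":40},
  ],
)

```text
time_s: 7.75
eef_pos: [0.6324, -0.1363, 0.0404]
tcp_rot: [0.707, 0.013, 0.707, -0.014]
force: [0.0, 0.4, 0.1]
gripper_width: 0.0399
```

Run:
```python
from look import *
look('7',dict(terracotta=(.713,-.138,-.035)),'terracotta')
im=cv2.imread('pics/side7.png'); cv2.imwrite('pics/s7c.png',cv2.resize(im[230:350,310:450],None,fx=4,fy=4))
```

```text
terracotta ('side',) [ 0.7129 -0.1378  1.2001] [0.105]
terracotta ('top',) [ 0.7827 -0.2058  0.5723] [0.682]
7.9 [ 0.633  -0.1369  0.0412] jaw 87.8 [ 0.3 -0.7  0.2] 0.04002833426767424
wrist [ 0.7124 -0.1401 -0.0556] [np.float64(0.6968293676868871)]
```

View pics/w7o.png

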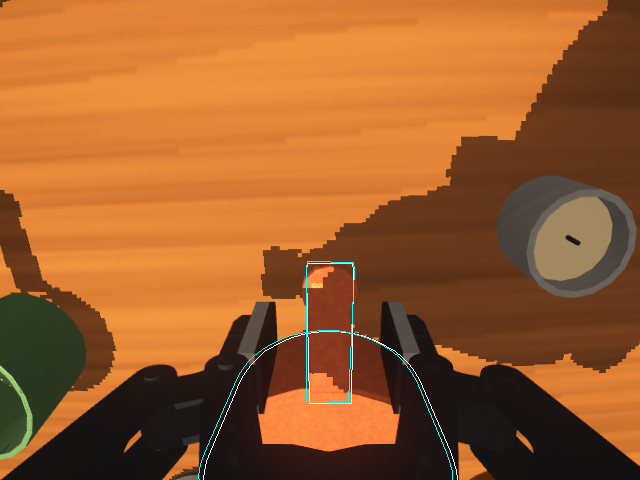

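View pics/s7c.png

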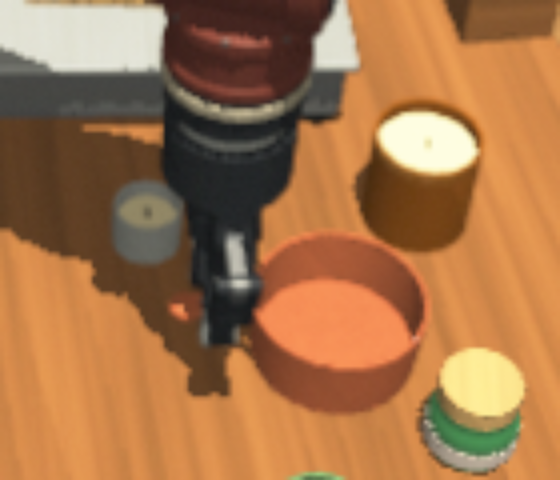

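Call:
move_arm(
  steps=[
    {"xyz":[0,1,-4],"rot":[0,0,0],"claw":40},
    {"xyz":[0,0,0],"rot":[0,0,0],"claw":8},
    {"xyz":[0,0,0],"rot":[0,0,0],"claw":8},
    {"xyz":[0,0,0],"rot":[0,0,0],"claw":8},
    {"xyz":[0,0,0],"rot":[0,0,0],"claw":8},
    {"xyz":[0,0,0],"rot":[0,0,0],"claw":8},
    {"xyz":[0,0,0],"rot":[0,0,0],"claw":8},
  ],
)

```text
time_s: 8.48
eef_pos: [0.632, -0.1357, 0.0356]
tcp_rot: [0.707, 0.014, 0.707, -0.014]
force: [-1.1, 0.0, 2.0]
gripper_width: 0.0144
```

Call:
move_arm(
  steps=[
    {"xyz":[0,0,10],"rot":[0,0,0],"claw":8},
    {"xyz":[0,0,20],"rot":[0,0,0],"claw":8},
    {"xyz":[0,0,30],"rot":[0,0,0],"claw":8},
    {"xyz":[0,0,30],"rot":[0,0,0],"claw":8},
    {"xyz":[0,0,30],"rot":[0,0,0],"claw":8},
    {"xyz":[0,0,20],"rot":[0,0,0],"claw":8},
    {"xyz":[0,0,0],"rot":[0,0,0],"claw":8},
  ],
)

```text
time_s: 9.07
eef_pos: [0.6338, -0.1363, 0.1813]
tcp_rot: [0.709, 0.013, 0.705, -0.015]
force: [0.8, -0.3, -2.2]
gripper_width: 0.0141
```

Run:
```python
from h import *
s=arm.read_state(); k=cal('wrist')
snap('side','s8'); snap('wrist','w8'); print(s['eef_pos'],s['gripper_width'],s['force'])
# tray corners: wood color segmentation side
```

```text
[ 0.63381342 -0.13626218  0.18125877] 0.014062427788024131 [ 0.83931944 -0.34233619 -2.18270785]
```

View pics/s8.png

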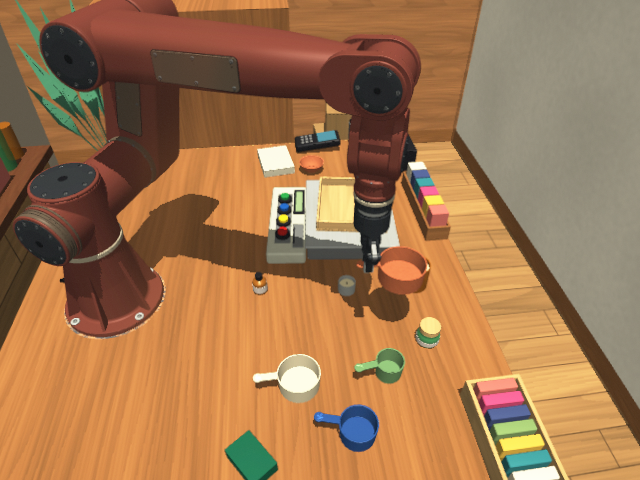

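View pics/w8.png

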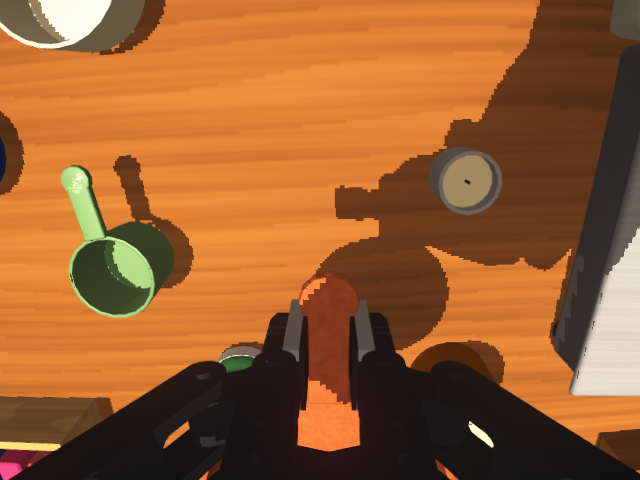

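Run:
```python
from h import *
from scipy.optimize import minimize
res=[]
for c,box in(('top',(165,262,215,335)),('side',(165,245,300,400))):
    im=cv2.imread(f'pics/{c}0.png'); k=cal(c)
    h=cv2.cvtColor(im,cv2.COLOR_BGR2HSV); b=box
    m=((h[...,1]>75)&(h[...,0]<30)&(h[...,2]>60)).astype(np.uint8)[b[0]:b[1],b[2]:b[3]]
    m=cv2.morphologyEx(m,cv2.MORPH_CLOSE,np.ones((5,5)))
    n,l,st,_=cv2.connectedComponentsWithStats(m); m=(l==1+np.argmax(st[1:,4])).astype(np.uint8)
    cs,_=cv2.findContours(m,0,1); cv2.drawContours(m,cs,-1,1,-1)
    m4=cv2.resize(m,None,fx=4,fy=4,interpolation=1)
    B=np.array([[x,y,z] for x in(-.1,.1) for y in(-.11,.11) for z in(.07,.105)])
    def S(v): return pr(c,R.from_euler('z',v[2]).apply(B)+[v[0],v[1],0],k)
    def cost(v):
        q=np.zeros_like(m4); cv2.fillConvexPoly(q,cv2.convexHull((((S(v)-[b[2],b[0]]+.5)*4-.5)*16).astype(np.int32)),1,shift=4)
        return 1-(q&m4).sum()/(q|m4).sum()
    s=np.array([.67,.225,-.1]); o=minimize(cost,s,method='Nelder-Mead',options=dict(initial_simplex=s+np.array([[0,0,0],[.01,0,0],[0,.01,0],[0,0,.1]]),xatol=1e-4,fatol=1e-4))
    print(c,o.x.round(4),o.fun)
    im=cv2.resize(im[b[0]:b[1],b[2]:b[3]],None,fx=4,fy=4)
    cv2.polylines(im,[cv2.convexHull(((S(o.x)-[b[2],b[0]])*4).astype(np.int32))],True,(255,0,255),1)
    cv2.imwrite(f'pics/tray_{c}.png',im)
```

```text
top [ 0.6658  0.2256 -0.1587] 0.26653329246059276
side [ 0.6649  0.2296 -0.162 ] 0.2990997546919565
```

View pics/tray_side.png

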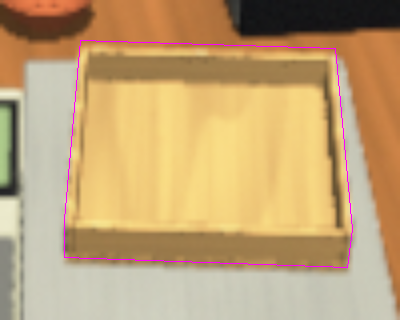

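Tray fit: centre about (0.6655, 0.2275), yaw about -9°. I'm carrying the terracotta cup over with its handle turned to 150°.

Call:
move_arm(
  steps=[
    {"xyz":[-1,12,4],"rot":[0,0,-1],"claw":8},
    {"xyz":[-3,20,4],"rot":[0,0,-1],"claw":8},
    {"xyz":[-3,25,0],"rot":[0,0,-2],"claw":8},
    {"xyz":[-3,27,0],"rot":[0,0,-2],"claw":8},
    {"xyz":[-3,27,0],"rot":[0,0,-2],"claw":8},
    {"xyz":[-3,27,0],"rot":[0,0,-2],"claw":8},
    {"xyz":[-3,27,0],"rot":[0,0,-2],"claw":8},
    {"xyz":[-3,27,0],"rot":[0,0,-2],"claw":8},
    {"xyz":[-3,27,0],"rot":[0,0,-2],"claw":8},
    {"xyz":[-3,27,0],"rot":[0,0,-2],"claw":8},
    {"xyz":[-3,27,0],"rot":[0,0,-2],"claw":8},
    {"xyz":[-3,27,0],"rot":[0,0,-2],"claw":8},
    {"xyz":[-3,27,0],"rot":[0,0,-2],"claw":8},
    {"xyz":[-3,27,0],"rot":[0,0,-2],"claw":8},
    {"xyz":[-3,25,0],"rot":[0,0,-1],"claw":8},
    {"xyz":[-3,15,0],"rot":[0,0,-1],"claw":8},
    {"xyz":[-2,7,0],"rot":[0,0,-1],"claw":8},
    {"xyz":[0,0,0],"rot":[0,0,0],"claw":8},
    {"xyz":[0,0,0],"rot":[0,0,0],"claw":8},
  ],
)

```text
time_s: 10.75
eef_pos: [0.5828, 0.2654, 0.1812]
tcp_rot: [0.68, 0.189, 0.682, -0.19]
force: [-0.5, -0.4, -1.9]
gripper_width: 0.0145
```

```bash
cat > st.py <<'E'
from h import *
def st(tag,cams=('side','wrist')):
    s=arm.read_state(); q=s['tcp_rot'];j=R.from_quat(q[[1,2,3,0]]).as_matrix()
    o=[snap(c,c+tag) for c in cams]
    if len(o)==2: cv2.imwrite(f'pics/p{tag}.png',cv2.resize(np.hstack(o),(800,300),interpolation=cv2.INTER_AREA)[:,:,::-1])
    print(s['time_s'],s['eef_pos'].round(4),'jaw',np.degrees(np.arctan2(j[1,1],j[0,1])).round(1),'appr',j[:,0].round(3),s['force'].round(1),s['gripper_width'].round(4),'q',s['qpos'].round(2))
E
python3 -c "
from st import *;st('9')"
```

```text
Traceback (most recent call last):
  File "st.py", line 6, in st
    print(s['time_s'],s['eef_pos'].round(4),'jaw',np.degrees(np.arctan2(j[1,1],j[0,1])).round(1),'appr',j[:,0].round(3),s['force'].round(1),s['gripper_width'].round(4),'q',s['qpos'].round(2))
                                                                                                                                            ^^^^^^^^^^^^^^^^^^^^^^^^
AttributeError: 'float' object has no attribute 'round'
```

View pics/side9.png

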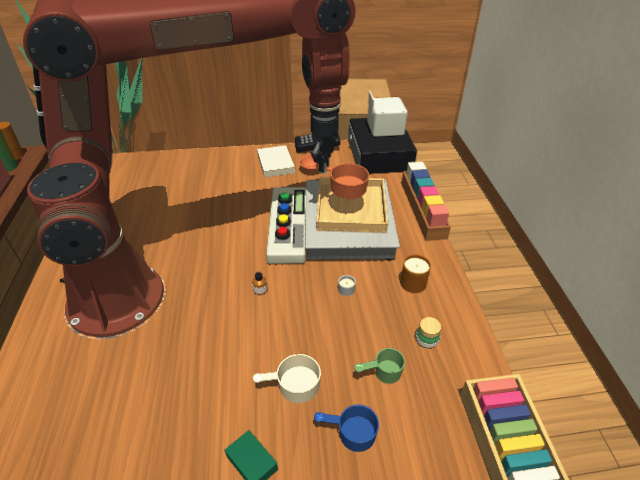

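View pics/wrist9.png

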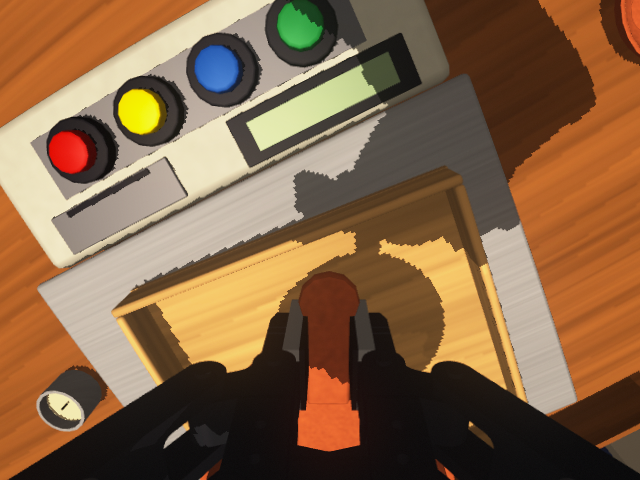

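```bash
sed -i "s/s\['gripper_width'\].round(4)/round(float(s['gripper_width']),4)/" st.py; python3 -c "
from st import *
import fit
for i in range(3): st('10')
im=cv2.imread('pics/side10.png')[:,:,::-1].copy();ks={'side':cal('side')}
s=arm.read_state()['eef_pos']
v,r=fit.fit({'side':im},ks,'terracotta',(.655,.222,-.52),z0=s[2]-.0356,cams=('side',));print(v,r)
"
```

```text
10.85 [0.5836 0.2647 0.1821] jaw 58.8 appr [-0.002 -0.    -1.   ] [ 0.3 -1.7 -2.5] 0.0145 q [ 0.22  0.23  0.14  1.49 -0.    0.77]
10.95 [0.5839 0.2646 0.1828] jaw 58.7 appr [-0.001 -0.    -1.   ] [-0.3 -0.1 -3.1] 0.0142 q [ 0.22  0.23  0.14  1.49 -0.    0.77]
11.05 [0.5841 0.2648 0.1832] jaw 58.7 appr [-0. -0. -1.] [ 0.8  0.7 -3. ] 0.014 q [0.22 0.23 0.14 1.49 0.   0.77]
[0.65074292 0.22398093 1.3666435 ] [np.float64(0.09001856052794388)]
```

Call:
move_arm(
  steps=[
    {"xyz":[0,0,-15],"rot":[0,0,0],"claw":8},
    {"xyz":[0,0,-20],"rot":[0,0,0],"claw":8},
    {"xyz":[0,0,-15],"rot":[0,0,0],"claw":8},
    {"xyz":[0,0,-8],"rot":[0,0,0],"claw":8},
    {"xyz":[0,0,-5],"rot":[0,0,0],"claw":8},
    {"xyz":[0,0,-3],"rot":[0,0,0],"claw":8},
    {"xyz":[0,0,-2],"rot":[0,0,0],"claw":8},
    {"xyz":[0,0,0],"rot":[0,0,0],"claw":8},
    {"xyz":[0,0,0],"rot":[0,0,0],"claw":8},
  ],
)

```text
time_s: 11.9
eef_pos: [0.5844, 0.2656, 0.1162]
tcp_rot: [0.681, 0.191, 0.681, -0.19]
force: [-0.1, 0.0, -3.0]
gripper_width: 0.0144
```

Call:
move_arm(
  steps=[
    {"xyz":[0,0,-1],"rot":[0,0,0],"claw":8},
    {"xyz":[0,0,-1],"rot":[0,0,0],"claw":8},
    {"xyz":[0,0,0],"rot":[0,0,0],"claw":8},
    {"xyz":[0,0,0],"rot":[0,0,0],"claw":8},
  ],
)

```text
time_s: 12.23
eef_pos: [0.584, 0.2655, 0.1135]
tcp_rot: [0.681, 0.19, 0.681, -0.19]
force: [0.8, -0.3, -1.7]
gripper_width: 0.0142
```

Call:
move_arm(
  steps=[
    {"xyz":[0,0,-1],"rot":[0,0,0],"claw":8},
    {"xyz":[0,0,0],"rot":[0,0,0],"claw":8},
    {"xyz":[0,0,0],"rot":[0,0,0],"claw":8},
  ],
)

```text
time_s: 12.48
eef_pos: [0.584, 0.2655, 0.1124]
tcp_rot: [0.681, 0.19, 0.681, -0.19]
force: [-0.2, 0.5, -1.0]
gripper_width: 0.0141
```

Contact is starting, so I'll go about 1 mm lower and open.

Call:
move_arm(
  steps=[
    {"xyz":[0,0,-1],"rot":[0,0,0],"claw":8},
    {"xyz":[0,0,0],"rot":[0,0,0],"claw":8},
    {"xyz":[0,0,0],"rot":[0,0,0],"claw":8},
  ],
)

```text
time_s: 12.73
eef_pos: [0.584, 0.2656, 0.1116]
tcp_rot: [0.681, 0.19, 0.681, -0.19]
force: [-0.7, 0.2, -0.3]
gripper_width: 0.0143
```

Call:
move_arm(
  steps=[
    {"xyz":[0,0,0],"rot":[0,0,0],"claw":18},
    {"xyz":[0,0,0],"rot":[0,0,0],"claw":24},
    {"xyz":[0,0,0],"rot":[0,0,0],"claw":36},
    {"xyz":[0,0,0],"rot":[0,0,0],"claw":36},
    {"xyz":[0,0,10],"rot":[0,0,0],"claw":36},
    {"xyz":[0,0,30],"rot":[0,0,0],"claw":36},
    {"xyz":[0,0,40],"rot":[0,0,0],"claw":36},
    {"xyz":[0,0,40],"rot":[0,0,0],"claw":36},
    {"xyz":[-15,-25,0],"rot":[0,0,2],"claw":36},
    {"xyz":[-15,-30,0],"rot":[0,0,3],"claw":36},
    {"xyz":[-15,-35,0],"rot":[0,0,3],"claw":36},
    {"xyz":[-15,-35,0],"rot":[0,0,3],"claw":36},
    {"xyz":[-15,-35,0],"rot":[0,0,3],"claw":36},
    {"xyz":[-15,-35,0],"rot":[0,0,3],"claw":36},
    {"xyz":[-15,-35,0],"rot":[0,0,3],"claw":36},
    {"xyz":[-15,-35,0],"rot":[0,0,3],"claw":36},
    {"xyz":[-15,-35,0],"rot":[0,0,3],"claw":36},
    {"xyz":[0,0,0],"rot":[0,0,0],"claw":36},
  ],
)

```text
time_s: 14.23
eef_pos: [0.4473, -0.0394, 0.2324]
tcp_rot: [0.707, 0.032, 0.706, -0.033]
force: [1.0, 0.7, 0.4]
gripper_width: 0.036
```

```bash
python3 -c "
from st import *
import fit
st('11')
ims={'side':snap('side','s11'),'top':snap('top','t11')};ks={c:cal(c) for c in ims}
for c in ims:
  v,r=fit.fit(ims,ks,'terracotta',(.653,.223,-.52),z0=.076,cams=(c,));print(v,r)
  for n,x in dict(cream=(.463,-.302,.04),blue=(.572,-.4275,-.25),sage=(.666,-.292,.175)).items():print(n,fit.fit(ims,ks,n,x,cams=(c,)))
"
```

```text
14.2333 [ 0.4473 -0.0394  0.2324] jaw 84.7 appr [ 0.001 -0.002 -1.   ] [1.  0.7 0.4] 0.036 q [-0.38 -0.36 -0.33  1.6  -0.   -0.29]
[ 0.65363182  0.22812565 -0.52136825] [np.float64(0.12651879427123724)]
cream (array([ 0.46290562, -0.30125468,  0.0370478 ]), [np.float64(0.036062163099328526)])
blue (array([ 0.57231061, -0.42746641, -0.26450408]), [np.float64(0.08889813466472507)])
sage (array([ 0.66624116, -0.29254698,  0.18354587]), [np.float64(0.113556338028169)])
[ 0.65186858  0.22681346 -0.54334766] [np.float64(0.12171052631578949)]
cream (array([ 0.4632114 , -0.30334428,  0.03589329]), [np.float64(0.08436969265326244)])
blue (array([ 0.57289469, -0.43086422, -0.34734944]), [np.float64(0.301408037547668)])
sage (array([ 0.67276714, -0.29728101,  0.01690157]), [np.float64(0.5120872005180228)])
```

View pics/s11.png

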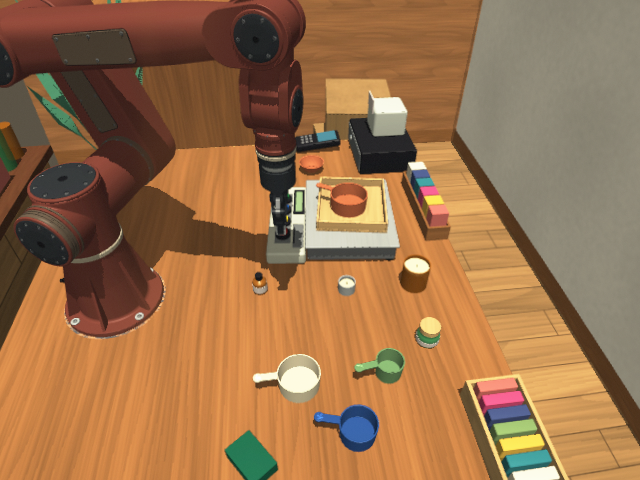

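Call:
move_arm(
  steps=[
    {"xyz":[-7,-34,-10],"rot":[0,0,1],"claw":36},
    {"xyz":[-7,-34,-10],"rot":[0,0,1],"claw":36},
    {"xyz":[-7,-34,-15],"rot":[0,0,1],"claw":36},
    {"xyz":[-8,-34,-15],"rot":[0,0,1],"claw":36},
    {"xyz":[-8,-34,-15],"rot":[0,0,1],"claw":36},
    {"xyz":[-8,-34,-15],"rot":[0,0,1],"claw":36},
    {"xyz":[-8,-34,-15],"rot":[0,0,1],"claw":36},
    {"xyz":[-7,-32,-15],"rot":[0,0,0],"claw":36},
    {"xyz":[0,0,0],"rot":[0,0,0],"claw":36},
    {"xyz":[0,0,0],"rot":[0,0,0],"claw":36},
    {"xyz":[0,0,0],"rot":[0,0,0],"claw":36},
  ],
)

```text
time_s: 15.35
eef_pos: [0.3897, -0.3035, 0.1215]
tcp_rot: [0.707, -0.011, 0.707, 0.012]
force: [0.1, -0.2, 0.6]
gripper_width: 0.0364
```

Run:
```python
from st import *
from look import *
st('12')
look('12',dict(cream=(.463,-.302,.038)),'cream')
```

```text
15.35 [ 0.3897 -0.3035  0.1215] jaw 91.8 appr [-0.     0.001 -1.   ] [ 0.1 -0.2  0.6] 0.0364 q [-0.93 -0.22 -0.41  1.38  0.   -0.96]
cream ('side',) [ 0.4629 -0.301   0.0408] [0.032]
cream ('top',) [ 0.464  -0.3014 -1.0718] [0.285]
15.6 [ 0.3897 -0.3038  0.122 ] jaw 91.9 [-0.4 -0.6 -0.2] 0.03630285957962372
wrist [ 0.4619 -0.3021  0.0307] [np.float64(0.2421733000885492)]
```

View pics/w12o.png

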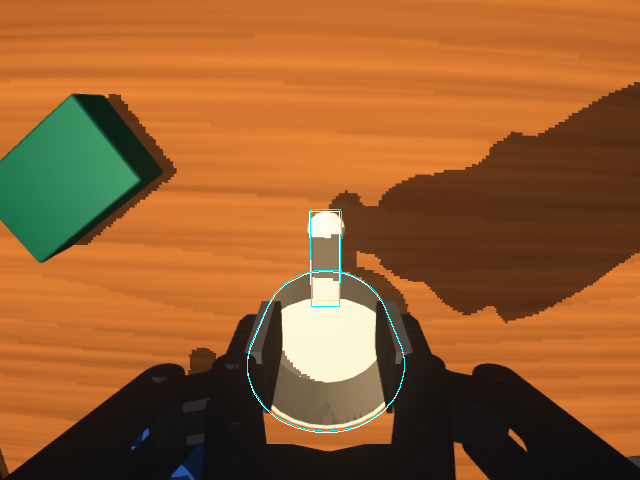

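Call:
move_arm(
  steps=[
    {"xyz":[0,-1,-30],"rot":[0,0,0],"claw":36},
    {"xyz":[0,0,-30],"rot":[0,0,0],"claw":36},
    {"xyz":[0,0,-15],"rot":[0,0,0],"claw":36},
    {"xyz":[0,0,-10],"rot":[0,0,0],"claw":36},
    {"xyz":[0,0,0],"rot":[0,0,0],"claw":36},
    {"xyz":[0,0,0],"rot":[0,0,0],"claw":36},
    {"xyz":[0,0,0],"rot":[0,0,0],"claw":8},
    {"xyz":[0,0,0],"rot":[0,0,0],"claw":8},
    {"xyz":[0,0,0],"rot":[0,0,0],"claw":8},
    {"xyz":[0,0,0],"rot":[0,0,0],"claw":8},
    {"xyz":[0,0,0],"rot":[0,0,0],"claw":8},
    {"xyz":[0,0,0],"rot":[0,0,0],"claw":8},
  ],
)

```text
time_s: 16.6
eef_pos: [0.3895, -0.3063, 0.0379]
tcp_rot: [0.707, -0.012, 0.707, 0.01]
force: [-0.8, 2.6, 6.5]
gripper_width: 0.0144
```

Run:
```python
from st import *
st('13')
```

```text
16.6 [ 0.3895 -0.3063  0.0379] jaw 91.8 appr [ 0.001 -0.002 -1.   ] [-0.8  2.6  6.5] 0.0144 q [-0.93 -0.16 -0.52  1.21  0.   -0.96]
```

View pics/p13.png

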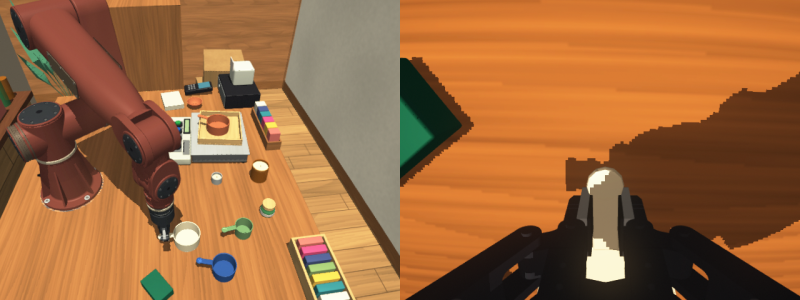

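Call:
move_arm(
  steps=[
    {"xyz":[0,0,10],"rot":[0,0,0],"claw":8},
    {"xyz":[0,0,25],"rot":[0,0,0],"claw":8},
    {"xyz":[0,0,30],"rot":[0,0,0],"claw":8},
    {"xyz":[0,0,30],"rot":[0,0,0],"claw":8},
    {"xyz":[0,0,30],"rot":[0,0,0],"claw":8},
    {"xyz":[4,10,25],"rot":[0,0,0],"claw":8},
    {"xyz":[8,20,15],"rot":[0,0,0],"claw":8},
    {"xyz":[10,28,0],"rot":[0,0,1],"claw":8},
    {"xyz":[11,28,0],"rot":[0,0,1],"claw":8},
    {"xyz":[11,28,0],"rot":[0,0,1],"claw":8},
    {"xyz":[11,28,0],"rot":[0,0,1],"claw":8},
    {"xyz":[11,28,0],"rot":[0,0,1],"claw":8},
    {"xyz":[11,28,0],"rot":[0,0,1],"claw":8},
    {"xyz":[11,28,0],"rot":[0,0,1],"claw":8},
    {"xyz":[11,28,0],"rot":[0,0,1],"claw":8},
    {"xyz":[11,28,0],"rot":[0,0,1],"claw":8},
    {"xyz":[11,28,0],"rot":[0,0,1],"claw":8},
    {"xyz":[11,28,0],"rot":[0,0,1],"claw":8},
    {"xyz":[11,28,0],"rot":[0,0,1],"claw":8},
    {"xyz":[11,28,0],"rot":[0,0,1],"claw":8},
  ],
)

```text
time_s: 18.37
eef_pos: [0.5431, 0.0901, 0.202]
tcp_rot: [0.701, -0.091, 0.701, 0.091]
force: [0.0, 1.4, -2.4]
gripper_width: 0.0142
```

Call:
move_arm(
  steps=[
    {"xyz":[11,28,0],"rot":[0,0,1],"claw":8},
    {"xyz":[11,28,0],"rot":[0,0,1],"claw":8},
    {"xyz":[10,26,0],"rot":[0,0,1],"claw":8},
    {"xyz":[9,20,0],"rot":[0,0,1],"claw":8},
    {"xyz":[0,10,0],"rot":[0,0,1],"claw":8},
    {"xyz":[0,0,0],"rot":[0,0,0],"claw":8},
    {"xyz":[0,0,0],"rot":[0,0,0],"claw":8},
    {"xyz":[0,0,0],"rot":[0,0,0],"claw":8},
  ],
)

```text
time_s: 19.03
eef_pos: [0.5836, 0.1996, 0.2016]
tcp_rot: [0.697, -0.121, 0.697, 0.121]
force: [-0.6, -1.0, -2.3]
gripper_width: 0.014
```

Run:
```python
from st import *
st('14')
```

```text
19.0333 [0.5836 0.1996 0.2016] jaw 109.7 appr [-0. -0. -1.] [-0.6 -1.  -2.3] 0.014 q [ 0.12  0.15  0.09  1.51 -0.   -0.23]
```

View pics/side14.png

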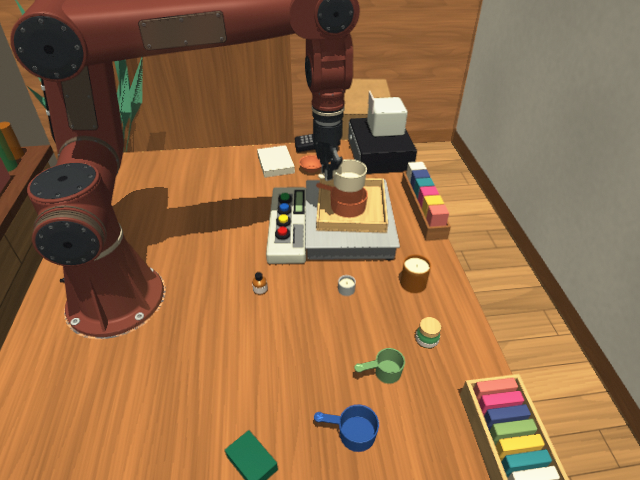

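View pics/wrist14.png

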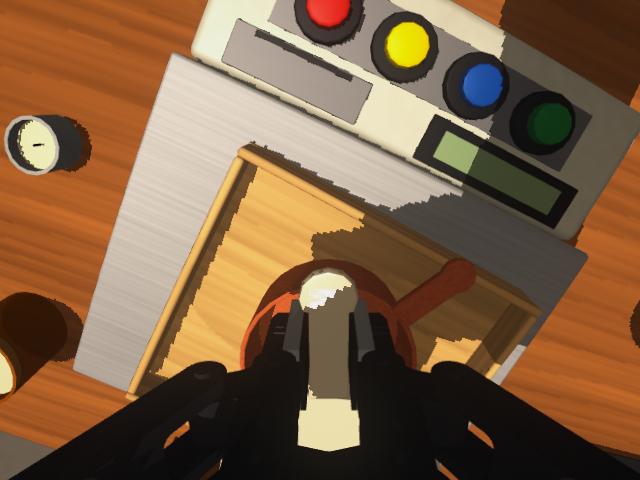

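Run:
```python
from fit import *
from scipy.optimize import minimize_scalar
im={'side':cv2.imread('pics/side14.png')[:,:,::-1].copy()};ks={'side':cal('side')}
v,r=fit(im,ks,'cream',(.653,.2255,.35),z0=.164,cams=('side',),pad=6);print(v,r)
i=im['side'].copy()
for p in sil('side','cream',*v,.164,ks['side']): cv2.polylines(i,[cv2.convexHull(p.round().astype(np.int32))],True,(255,0,255),1)
for p in sil('side','terracotta',.6536,.2281,-.52,.076,ks['side']): cv2.polylines(i,[cv2.convexHull(p.round().astype(np.int32))],True,(0,255,255),1)
for p in sil('side','terracotta',.6530,.2240,-.52,.076,ks['side']): cv2.polylines(i,[cv2.convexHull(p.round().astype(np.int32))],True,(0,255,0),1)
cv2.imwrite('pics/o14.png',cv2.resize(i[150:230,300:400],None,fx=7,fy=7,interpolation=cv2.INTER_NEAREST)[:,:,::-1])
```

```text
[0.65130115 0.22295195 1.21213938] [np.float64(0.15812694864403787)]
```

View pics/o14.png

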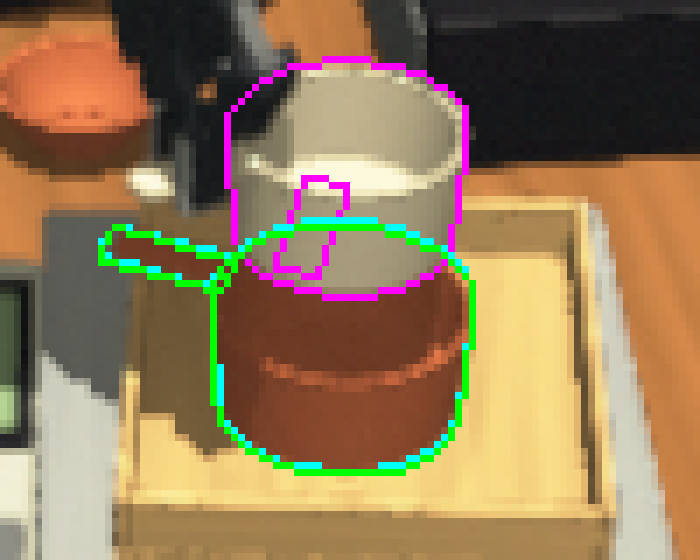

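Call:
move_arm(
  steps=[
    {"xyz":[2,2,-10],"rot":[0,0,0],"claw":8},
    {"xyz":[0,0,-15],"rot":[0,0,0],"claw":8},
    {"xyz":[0,0,-10],"rot":[0,0,0],"claw":8},
    {"xyz":[0,0,-6],"rot":[0,0,0],"claw":8},
    {"xyz":[0,0,-6],"rot":[0,0,0],"claw":8},
    {"xyz":[0,0,-6],"rot":[0,0,0],"claw":8},
    {"xyz":[0,0,0],"rot":[0,0,0],"claw":8},
    {"xyz":[0,0,0],"rot":[0,0,0],"claw":8},
  ],
)

```text
time_s: 19.8
eef_pos: [0.5858, 0.2025, 0.1483]
tcp_rot: [0.697, -0.121, 0.697, 0.121]
force: [0.2, -0.0, -0.6]
gripper_width: 0.014
```

Run:
```python
from st import *
st('15')
im=cv2.imread('pics/side15.png'); cv2.imwrite('pics/c15.png',cv2.resize(im[150:230,300:400],None,fx=7,fy=7,interpolation=cv2.INTER_CUBIC))
```

```text
19.8 [0.5858 0.2025 0.1483] jaw 109.8 appr [-0.  0. -1.] [ 0.2 -0.  -0.6] 0.014 q [ 0.12  0.16  0.01  1.42  0.   -0.22]
```

View pics/c15.png

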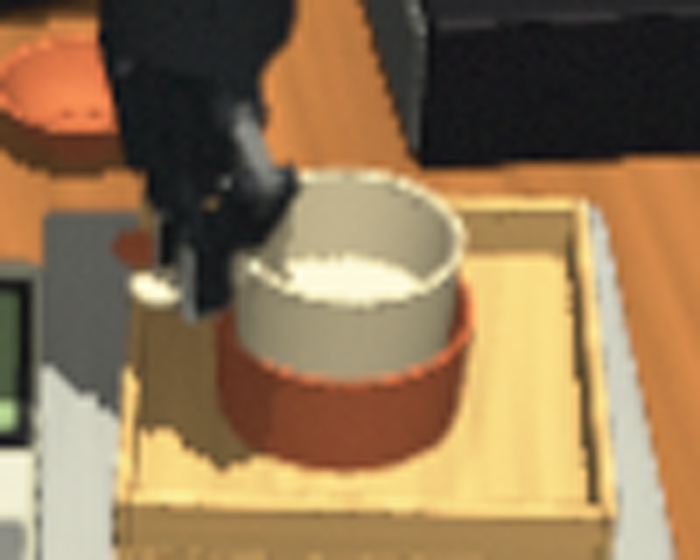

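View pics/wrist15.png

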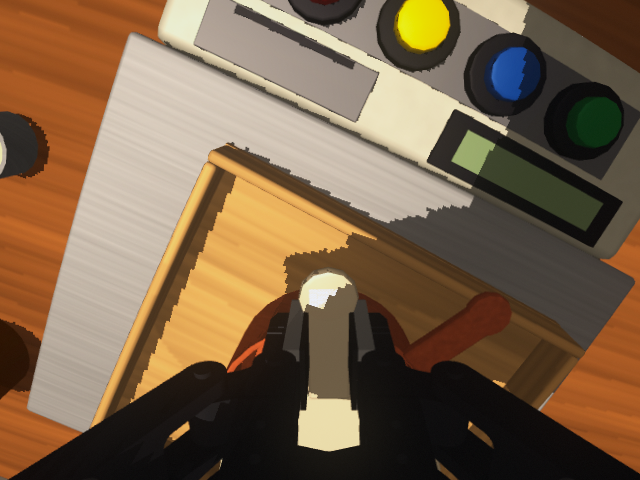

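Call:
move_arm(
  steps=[
    {"xyz":[0,0,-5],"rot":[0,0,0],"claw":8},
    {"xyz":[0,0,-5],"rot":[0,0,0],"claw":8},
    {"xyz":[0,0,-5],"rot":[0,0,0],"claw":8},
    {"xyz":[0,0,0],"rot":[0,0,0],"claw":8},
    {"xyz":[0,0,0],"rot":[0,0,0],"claw":8},
  ],
)

```text
time_s: 20.32
eef_pos: [0.5855, 0.2024, 0.1327]
tcp_rot: [0.696, -0.121, 0.697, 0.122]
force: [-0.6, 1.1, -1.6]
gripper_width: 0.0142
```

Call:
move_arm(
  steps=[
    {"xyz":[0,0,-4],"rot":[0,0,0],"claw":8},
    {"xyz":[0,0,-3],"rot":[0,0,0],"claw":8},
    {"xyz":[0,0,-2],"rot":[0,0,0],"claw":8},
    {"xyz":[0,0,0],"rot":[0,0,0],"claw":8},
    {"xyz":[0,0,0],"rot":[0,0,0],"claw":8},
  ],
)

```text
time_s: 20.73
eef_pos: [0.5858, 0.2024, 0.1242]
tcp_rot: [0.697, -0.121, 0.697, 0.121]
force: [-1.0, -1.2, -2.8]
gripper_width: 0.0143
```

Call:
move_arm(
  steps=[
    {"xyz":[0,0,-1],"rot":[0,0,0],"claw":8},
    {"xyz":[0,0,-1],"rot":[0,0,0],"claw":8},
    {"xyz":[0,0,0],"rot":[0,0,0],"claw":8},
    {"xyz":[0,0,0],"rot":[0,0,0],"claw":8},
  ],
)

```text
time_s: 21.07
eef_pos: [0.5859, 0.2024, 0.1225]
tcp_rot: [0.697, -0.121, 0.697, 0.121]
force: [-2.3, -0.8, -0.5]
gripper_width: 0.0144
```

Call:
move_arm(
  steps=[
    {"xyz":[0,0,-1],"rot":[0,0,0],"claw":8},
    {"xyz":[0,0,0],"rot":[0,0,0],"claw":8},
    {"xyz":[0,0,0],"rot":[0,0,0],"claw":8},
  ],
)

```text
time_s: 21.32
eef_pos: [0.586, 0.2024, 0.1222]
tcp_rot: [0.697, -0.122, 0.696, 0.121]
force: [-4.4, -2.1, 6.1]
gripper_width: 0.0143
```

Run:
```python
from st import *
st('16')
im=cv2.imread('pics/side16.png'); cv2.imwrite('pics/c16.png',cv2.resize(im[150:230,300:400],None,fx=7,fy=7,interpolation=cv2.INTER_CUBIC))
```

```text
21.3167 [0.586  0.2024 0.1222] jaw 109.8 appr [ 0.001 -0.    -1.   ] [-4.4 -2.1  6.1] 0.0143 q [ 0.12  0.17 -0.03  1.37 -0.   -0.22]
```

View pics/c16.png

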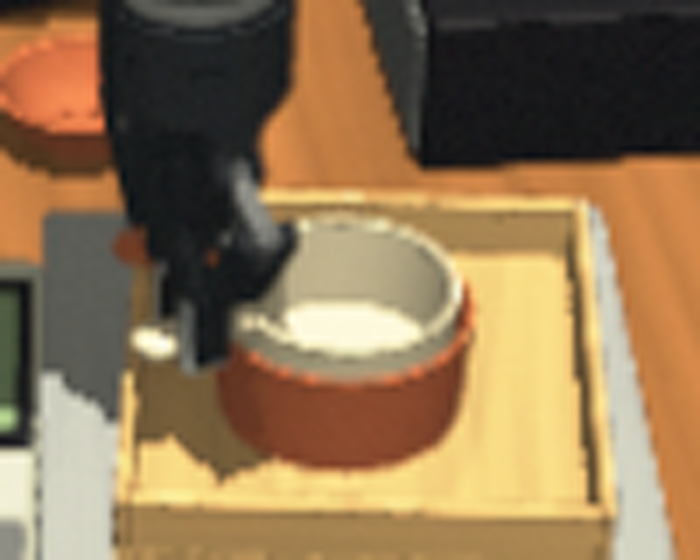

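Call:
move_arm(
  steps=[
    {"xyz":[0,0,0],"rot":[0,0,0],"claw":18},
    {"xyz":[0,0,0],"rot":[0,0,0],"claw":24},
    {"xyz":[0,0,0],"rot":[0,0,0],"claw":32},
    {"xyz":[0,0,0],"rot":[0,0,0],"claw":32},
    {"xyz":[0,0,10],"rot":[0,0,0],"claw":32},
    {"xyz":[0,0,30],"rot":[0,0,0],"claw":36},
    {"xyz":[0,0,40],"rot":[0,0,0],"claw":36},
    {"xyz":[0,0,30],"rot":[0,0,0],"claw":36},
    {"xyz":[-2,-20,0],"rot":[0,0,-2],"claw":36},
    {"xyz":[-4,-30,0],"rot":[0,0,-2],"claw":36},
    {"xyz":[-4,-35,0],"rot":[0,0,-2],"claw":36},
    {"xyz":[-4,-35,0],"rot":[0,0,-2],"claw":36},
    {"xyz":[-4,-35,0],"rot":[0,0,-2],"claw":36},
    {"xyz":[-4,-35,0],"rot":[0,0,-2],"claw":36},
    {"xyz":[-4,-35,0],"rot":[0,0,-2],"claw":36},
    {"xyz":[-4,-35,0],"rot":[0,0,-2],"claw":36},
    {"xyz":[-5,-35,0],"rot":[0,0,-2],"claw":36},
    {"xyz":[-5,-35,0],"rot":[0,0,-2],"claw":36},
    {"xyz":[-5,-35,0],"rot":[0,0,-2],"claw":36},
  ],
)

```text
time_s: 23.0
eef_pos: [0.5405, -0.1642, 0.2324]
tcp_rot: [0.707, 0.014, 0.707, -0.014]
force: [0.2, 0.4, -0.3]
gripper_width: 0.0357
```

Call:
move_arm(
  steps=[
    {"xyz":[-5,-35,-10],"rot":[0,0,-2],"claw":36},
    {"xyz":[-5,-35,-10],"rot":[0,0,-2],"claw":36},
    {"xyz":[-5,-35,-20],"rot":[0,0,-2],"claw":36},
    {"xyz":[-5,-35,-20],"rot":[0,0,-2],"claw":36},
    {"xyz":[-5,-35,-20],"rot":[0,0,-2],"claw":36},
    {"xyz":[-5,-30,-20],"rot":[0,0,-2],"claw":36},
    {"xyz":[-2,-8,0],"rot":[0,0,-1],"claw":36},
    {"xyz":[0,0,0],"rot":[0,0,0],"claw":36},
    {"xyz":[0,0,0],"rot":[0,0,0],"claw":36},
    {"xyz":[0,0,0],"rot":[0,0,0],"claw":36},
  ],
)

```text
time_s: 23.83
eef_pos: [0.5098, -0.3748, 0.1331]
tcp_rot: [0.702, 0.093, 0.7, -0.093]
force: [0.2, 0.5, -0.2]
gripper_width: 0.0362
```

Run:
```python
from st import *
from look import *
look('17',dict(blue=(.5723,-.4275,-.27),sage=(.666,-.292,.18)),'blue')
im=cv2.imread('pics/side17.png'); cv2.imwrite('pics/c17.png',cv2.resize(im[150:230,300:400],None,fx=7,fy=7,interpolation=cv2.INTER_CUBIC))
```

```text
blue ('side',) [ 0.5723 -0.4274 -0.2648] [0.088]
blue ('top',) [ 0.6086 -0.3972 -0.9896] [0.845]
sage ('side',) [ 0.6664 -0.2921  0.1835] [0.113]
sage ('top',) [ 0.6685 -0.2974  0.0169] [0.514]
23.9833 [ 0.5098 -0.3746  0.1327] jaw 74.9 [-0.1  0.6  0.5] 0.03579155419473752
wrist [ 0.5718 -0.4288 -0.2808] [np.float64(0.4620984111429971)]
```

View pics/c17.png

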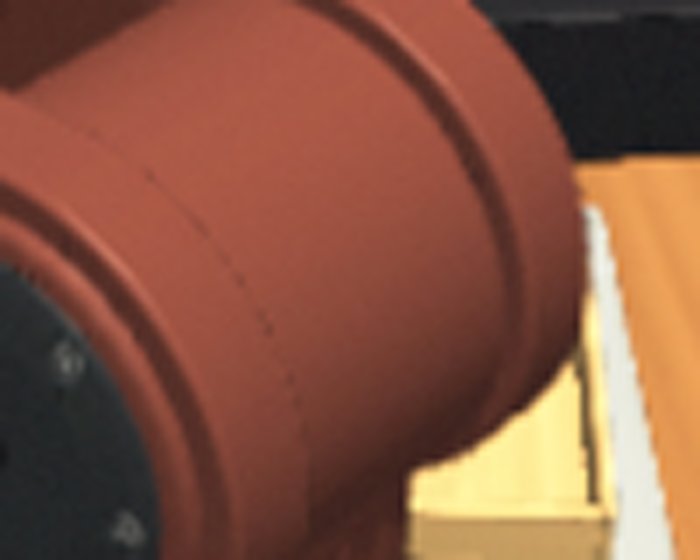

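View pics/w17o.png

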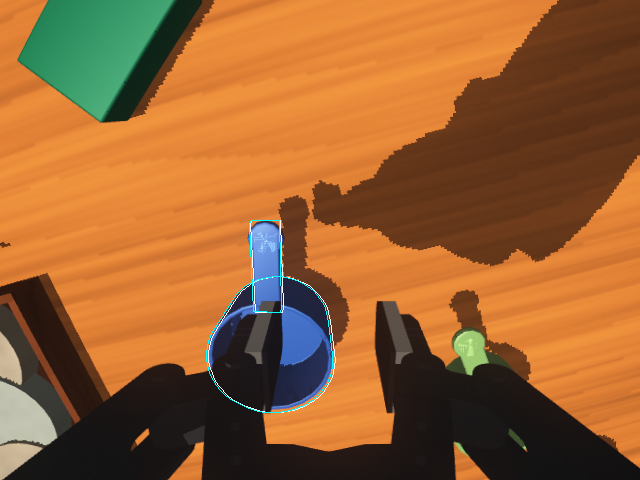

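Call:
move_arm(
  steps=[
    {"xyz":[-2,-18,0],"rot":[0,0,0],"claw":36},
    {"xyz":[-2,-17,0],"rot":[0,0,-1],"claw":36},
    {"xyz":[0,0,-30],"rot":[0,0,0],"claw":36},
    {"xyz":[0,0,-30],"rot":[0,0,0],"claw":36},
    {"xyz":[0,0,-20],"rot":[0,0,0],"claw":36},
    {"xyz":[0,0,-12],"rot":[0,0,0],"claw":36},
    {"xyz":[0,0,0],"rot":[0,0,0],"claw":36},
    {"xyz":[0,0,0],"rot":[0,0,0],"claw":36},
  ],
)

```text
time_s: 24.65
eef_pos: [0.5052, -0.4101, 0.04]
tcp_rot: [0.7, 0.099, 0.7, -0.099]
force: [-0.1, 0.6, 0.3]
gripper_width: 0.0361
```

Run:
```python
from st import *
st('18')
```

```text
24.65 [ 0.5052 -0.4101  0.04  ] jaw 73.8 appr [ 0.  0. -1.] [-0.1  0.6  0.3] 0.0361 q [-0.88  0.31 -0.02  1.24  0.   -0.6 ]
```

View pics/p18.png

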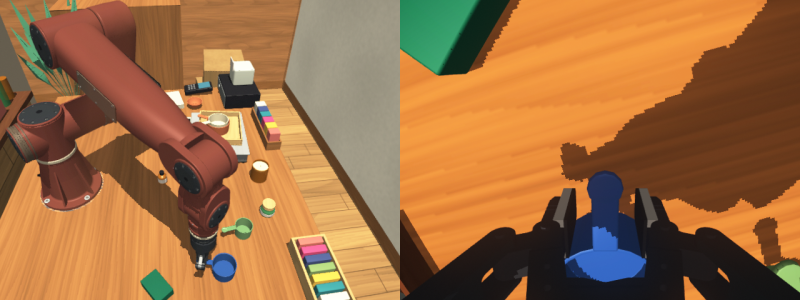

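Call:
move_arm(
  steps=[
    {"xyz":[0,0,0],"rot":[0,0,0],"claw":8},
    {"xyz":[0,0,0],"rot":[0,0,0],"claw":8},
    {"xyz":[0,0,0],"rot":[0,0,0],"claw":8},
    {"xyz":[0,0,0],"rot":[0,0,0],"claw":8},
    {"xyz":[0,0,0],"rot":[0,0,0],"claw":8},
    {"xyz":[0,0,0],"rot":[0,0,0],"claw":8},
    {"xyz":[0,0,10],"rot":[0,0,0],"claw":8},
    {"xyz":[0,0,25],"rot":[0,0,0],"claw":8},
    {"xyz":[0,0,30],"rot":[0,0,0],"claw":8},
    {"xyz":[0,0,30],"rot":[0,0,0],"claw":8},
    {"xyz":[0,0,30],"rot":[0,0,0],"claw":8},
    {"xyz":[0,0,25],"rot":[0,0,0],"claw":8},
    {"xyz":[0,0,15],"rot":[0,0,0],"claw":8},
    {"xyz":[0,0,0],"rot":[0,0,0],"claw":8},
  ],
)

```text
time_s: 25.92
eef_pos: [0.506, -0.4119, 0.2095]
tcp_rot: [0.702, 0.098, 0.698, -0.101]
force: [-0.2, -0.9, -2.2]
gripper_width: 0.0139
```

Run:
```python
from st import *
st('19')
```

```text
25.9167 [ 0.506  -0.4119  0.2095] jaw 73.8 appr [ 0.004 -0.005 -1.   ] [-0.2 -0.9 -2.2] 0.0139 q [-0.88  0.25  0.22  1.53  0.   -0.6 ]
```

View pics/p19.png

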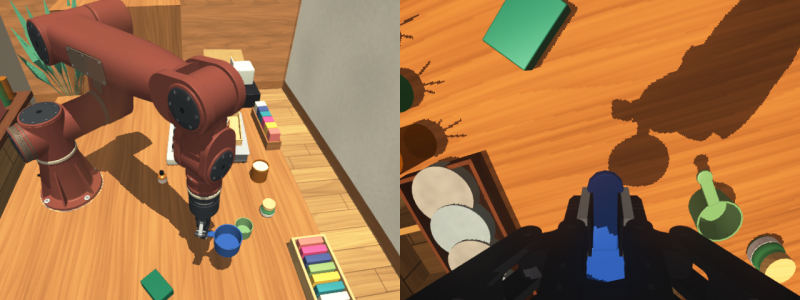

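Call:
move_arm(
  steps=[
    {"xyz":[3,12,0],"rot":[0,0,2],"claw":8},
    {"xyz":[5,24,0],"rot":[0,0,3],"claw":8},
    {"xyz":[6,28,0],"rot":[0,0,4],"claw":8},
    {"xyz":[6,28,0],"rot":[0,0,4],"claw":8},
    {"xyz":[6,28,0],"rot":[0,0,4],"claw":8},
    {"xyz":[6,28,0],"rot":[0,0,4],"claw":8},
    {"xyz":[6,28,0],"rot":[0,0,4],"claw":8},
    {"xyz":[6,28,0],"rot":[0,0,4],"claw":8},
    {"xyz":[6,28,0],"rot":[0,0,4],"claw":8},
    {"xyz":[6,28,0],"rot":[0,0,4],"claw":8},
    {"xyz":[6,28,0],"rot":[0,0,4],"claw":8},
    {"xyz":[6,28,0],"rot":[0,0,4],"claw":8},
    {"xyz":[6,28,0],"rot":[0,0,4],"claw":8},
    {"xyz":[6,28,0],"rot":[0,0,4],"claw":8},
    {"xyz":[6,28,0],"rot":[0,0,4],"claw":8},
    {"xyz":[6,28,0],"rot":[0,0,4],"claw":8},
    {"xyz":[6,28,0],"rot":[0,0,4],"claw":8},
    {"xyz":[6,28,0],"rot":[0,0,4],"claw":8},
    {"xyz":[6,28,0],"rot":[0,0,4],"claw":8},
    {"xyz":[6,28,0],"rot":[0,0,4],"claw":8},
  ],
)

```text
time_s: 27.68
eef_pos: [0.6195, 0.1317, 0.2022]
tcp_rot: [0.608, -0.359, 0.61, 0.36]
force: [-0.3, -1.1, -1.3]
gripper_width: 0.014
```

Call:
move_arm(
  steps=[
    {"xyz":[5,22,0],"rot":[0,0,3],"claw":8},
    {"xyz":[0,12,0],"rot":[0,0,1],"claw":8},
    {"xyz":[0,0,0],"rot":[0,0,0],"claw":8},
    {"xyz":[0,0,0],"rot":[0,0,0],"claw":8},
    {"xyz":[0,0,0],"rot":[0,0,0],"claw":8},
    {"xyz":[0,0,0],"rot":[0,0,0],"claw":8},
  ],
)

```text
time_s: 28.18
eef_pos: [0.6256, 0.1624, 0.2041]
tcp_rot: [0.597, -0.378, 0.598, 0.378]
force: [0.4, 0.4, -2.7]
gripper_width: 0.0141
```

Run:
```python
from st import *
st('20')
im=cv2.imread('pics/side20.png'); cv2.imwrite('pics/c20.png',cv2.resize(im[130:240,290:410],None,fx=5,fy=5,interpolation=cv2.INTER_CUBIC))
```

```text
28.1833 [0.6256 0.1624 0.2041] jaw 154.7 appr [-0.001 -0.    -1.   ] [ 0.4  0.4 -2.7] 0.0141 q [ 0.05  0.24  0.2   1.53 -0.   -1.08]
```

View pics/c20.png

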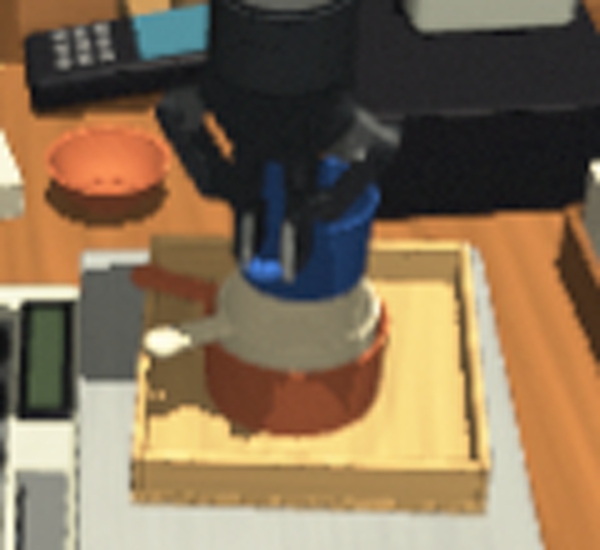

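View pics/wrist20.png

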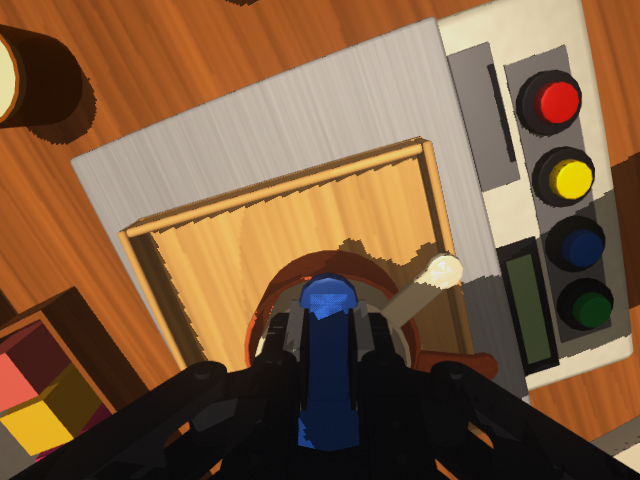

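Run:
```python
from fit import *
im={'side':cv2.imread('pics/side20.png')[:,:,::-1].copy()};ks={'side':cal('side')}
i=cv2.resize(im['side'][130:240,290:410],None,fx=6,fy=6,interpolation=cv2.INTER_NEAREST)
for n,x,z,c in(('blue',(.6551,.2248,np.radians(64.7)),.1641,(255,0,255)),('cream',(.6556,.2275,.345),.084,(0,255,255)),('terracotta',(.6545,.2275,-.54),.076,(0,255,0))):
  for p in sil('side',n,*x,z,ks['side']): cv2.polylines(i,[cv2.convexHull(((p-[290,130]+.5)*6).round().astype(np.int32))],True,c,1)
cv2.imwrite('pics/o20.png',i[:,:,::-1])
```

```text
(no output)
```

View pics/o20.png

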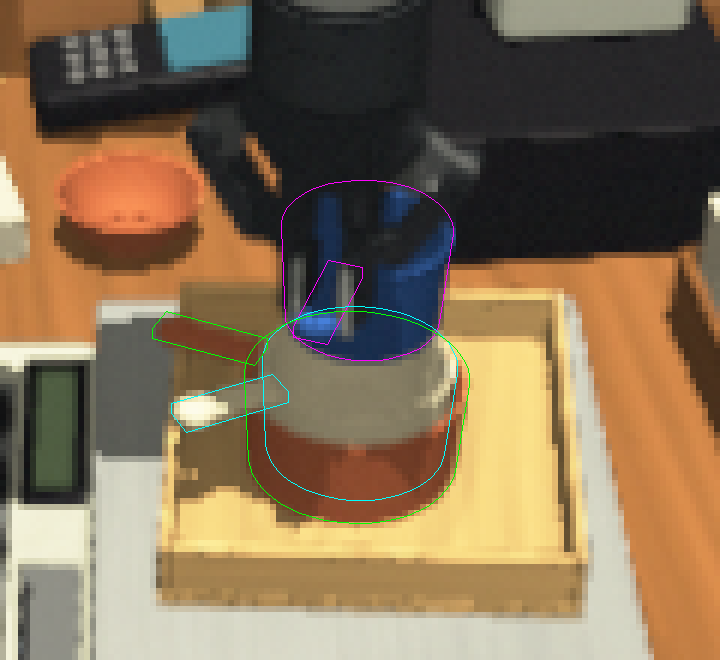

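Call:
move_arm(
  steps=[
    {"xyz":[0,2,-10],"rot":[0,0,0],"claw":8},
    {"xyz":[0,0,-15],"rot":[0,0,0],"claw":8},
    {"xyz":[0,0,-10],"rot":[0,0,0],"claw":8},
    {"xyz":[0,0,-6],"rot":[0,0,0],"claw":8},
    {"xyz":[0,0,-6],"rot":[0,0,0],"claw":8},
    {"xyz":[0,0,-3],"rot":[0,0,0],"claw":8},
    {"xyz":[0,0,0],"rot":[0,0,0],"claw":8},
    {"xyz":[0,0,0],"rot":[0,0,0],"claw":8},
  ],
)

```text
time_s: 28.95
eef_pos: [0.626, 0.1655, 0.1547]
tcp_rot: [0.597, -0.379, 0.597, 0.379]
force: [-1.3, -0.2, -1.7]
gripper_width: 0.0141
```

Run:
```python
from st import *
st('21')
im=cv2.imread('pics/side21.png'); cv2.imwrite('pics/c21.png',cv2.resize(im[130:240,290:410],None,fx=5,fy=5,interpolation=cv2.INTER_CUBIC))
```

```text
28.95 [0.626  0.1655 0.1547] jaw 154.8 appr [ 0.  0. -1.] [-1.3 -0.2 -1.7] 0.0141 q [ 0.06  0.25  0.12  1.44  0.   -1.07]
```

View pics/c21.png

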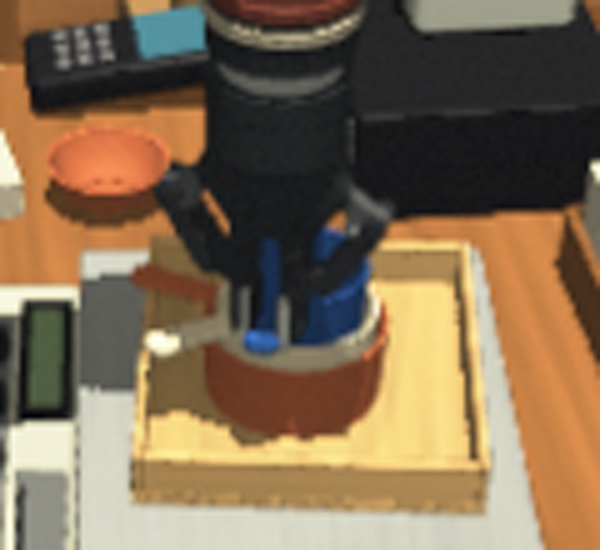

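View pics/wrist21.png

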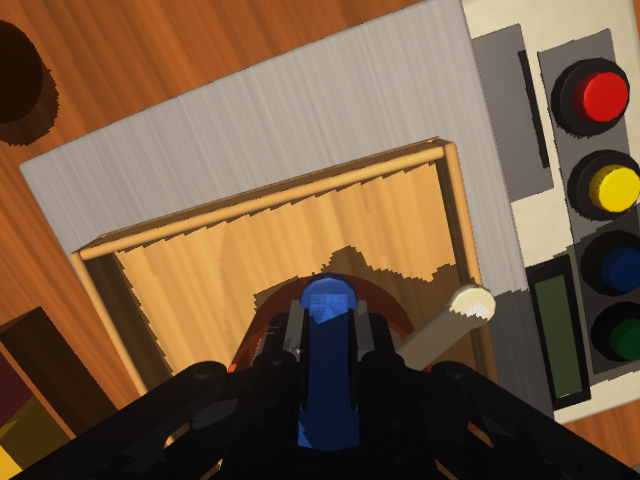

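Call:
move_arm(
  steps=[
    {"xyz":[0,0,-5],"rot":[0,0,0],"claw":8},
    {"xyz":[0,0,-5],"rot":[0,0,0],"claw":8},
    {"xyz":[0,0,-5],"rot":[0,0,0],"claw":8},
    {"xyz":[0,0,0],"rot":[0,0,0],"claw":8},
    {"xyz":[0,0,0],"rot":[0,0,0],"claw":8},
  ],
)

```text
time_s: 29.47
eef_pos: [0.6255, 0.1655, 0.1386]
tcp_rot: [0.597, -0.379, 0.597, 0.379]
force: [-0.2, -0.1, -1.8]
gripper_width: 0.0139
```

Call:
move_arm(
  steps=[
    {"xyz":[0,0,-3],"rot":[0,0,0],"claw":8},
    {"xyz":[0,0,-2],"rot":[0,0,0],"claw":8},
    {"xyz":[0,0,0],"rot":[0,0,0],"claw":8},
    {"xyz":[0,0,0],"rot":[0,0,0],"claw":8},
  ],
)

```text
time_s: 29.8
eef_pos: [0.6259, 0.1655, 0.1343]
tcp_rot: [0.597, -0.379, 0.597, 0.379]
force: [-1.2, 0.8, -0.9]
gripper_width: 0.0141
```

Call:
move_arm(
  steps=[
    {"xyz":[0,0,-1],"rot":[0,0,0],"claw":8},
    {"xyz":[0,0,-1],"rot":[0,0,0],"claw":8},
    {"xyz":[0,0,0],"rot":[0,0,0],"claw":8},
    {"xyz":[0,0,0],"rot":[0,0,0],"claw":8},
  ],
)

```text
time_s: 30.13
eef_pos: [0.6261, 0.1654, 0.1333]
tcp_rot: [0.597, -0.379, 0.597, 0.379]
force: [-2.5, -1.5, 5.1]
gripper_width: 0.0137
```

Call:
move_arm(
  steps=[
    {"xyz":[0,0,0],"rot":[0,0,0],"claw":18},
    {"xyz":[0,0,0],"rot":[0,0,0],"claw":24},
    {"xyz":[0,0,0],"rot":[0,0,0],"claw":30},
    {"xyz":[0,0,0],"rot":[0,0,0],"claw":30},
    {"xyz":[0,0,10],"rot":[0,0,0],"claw":30},
    {"xyz":[0,0,30],"rot":[0,0,0],"claw":36},
    {"xyz":[0,0,40],"rot":[0,0,0],"claw":36},
    {"xyz":[0,0,20],"rot":[0,0,0],"claw":36},
    {"xyz":[-1,-20,0],"rot":[0,0,-3],"claw":36},
    {"xyz":[-1,-30,0],"rot":[0,0,-4],"claw":36},
    {"xyz":[-1,-32,0],"rot":[0,0,-4],"claw":36},
    {"xyz":[-1,-32,0],"rot":[0,0,-4],"claw":36},
    {"xyz":[-1,-32,0],"rot":[0,0,-4],"claw":36},
    {"xyz":[-1,-32,0],"rot":[0,0,-4],"claw":36},
    {"xyz":[-1,-32,0],"rot":[0,0,-4],"claw":36},
    {"xyz":[-1,-32,0],"rot":[0,0,-4],"claw":36},
    {"xyz":[-1,-32,0],"rot":[0,0,-4],"claw":36},
    {"xyz":[-1,-32,0],"rot":[0,0,-4],"claw":36},
    {"xyz":[-1,-32,0],"rot":[0,0,-4],"claw":36},
    {"xyz":[-2,-32,0],"rot":[0,0,-4],"claw":36},
  ],
)

```text
time_s: 31.8
eef_pos: [0.6128, -0.2061, 0.2332]
tcp_rot: [0.699, -0.108, 0.699, 0.108]
force: [0.6, 0.3, 0.4]
gripper_width: 0.0356
```

Call:
move_arm(
  steps=[
    {"xyz":[-2,-32,-20],"rot":[0,0,-4],"claw":36},
    {"xyz":[-2,-32,-30],"rot":[0,0,-3],"claw":36},
    {"xyz":[-2,-24,-30],"rot":[0,0,0],"claw":36},
    {"xyz":[0,-10,-20],"rot":[0,0,0],"claw":36},
    {"xyz":[0,0,0],"rot":[0,0,0],"claw":36},
    {"xyz":[0,0,0],"rot":[0,0,0],"claw":36},
    {"xyz":[0,0,0],"rot":[0,0,0],"claw":36},
  ],
)

```text
time_s: 32.38
eef_pos: [0.6078, -0.3004, 0.1362]
tcp_rot: [0.705, -0.067, 0.703, 0.066]
force: [0.0, 0.6, 0.6]
gripper_width: 0.0361
```

Run:
```python
from st import *
from look import *
look('22',dict(sage=(.6664,-.292,.18)),'sage')
im=cv2.imread('pics/side22.png'); cv2.imwrite('pics/c22.png',cv2.resize(im[130:240,290:410],None,fx=5,fy=5,interpolation=cv2.INTER_CUBIC))
```

```text
sage ('side',) [ 0.6664 -0.2921  0.1773] [0.114]
sage ('top',) [ 0.6847 -0.2653 -0.722 ] [0.888]
32.5333 [ 0.6082 -0.3004  0.1364] jaw 100.9 [ 0.1  1.3 -0. ] 0.036003617075960524
wrist [ 0.6667 -0.2922  0.1671] [np.float64(0.20368060939027266)]
```

View pics/w22o.png

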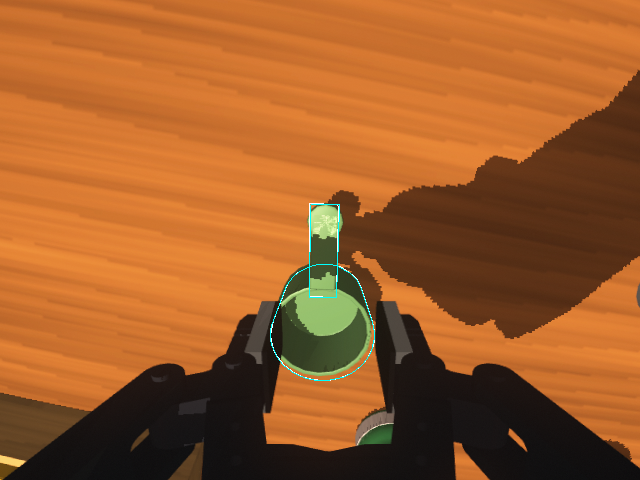

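View pics/side22.png

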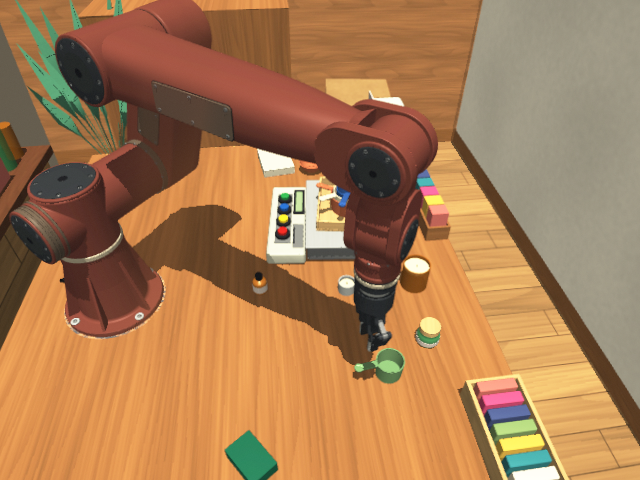

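View pics/c22.png

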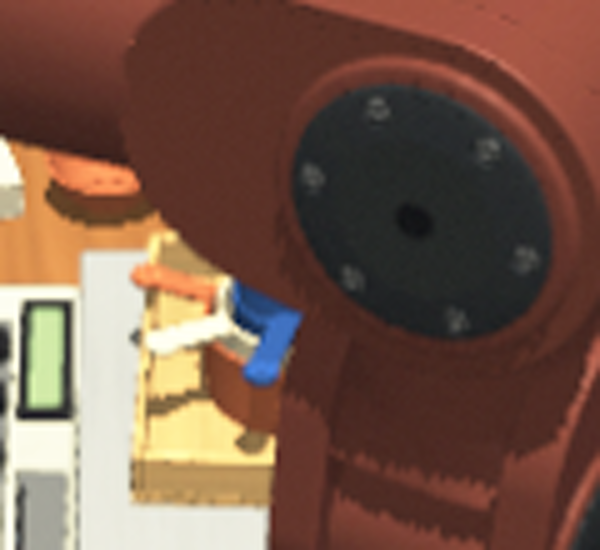

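Call:
move_arm(
  steps=[
    {"xyz":[-1,-2,-30],"rot":[0,0,0],"claw":36},
    {"xyz":[0,0,-30],"rot":[0,0,0],"claw":36},
    {"xyz":[0,0,-22],"rot":[0,0,-1],"claw":36},
    {"xyz":[0,0,-14],"rot":[0,0,0],"claw":36},
    {"xyz":[0,0,0],"rot":[0,0,0],"claw":36},
    {"xyz":[0,0,0],"rot":[0,0,0],"claw":36},
    {"xyz":[0,0,0],"rot":[0,0,0],"claw":8},
    {"xyz":[0,0,0],"rot":[0,0,0],"claw":8},
    {"xyz":[0,0,0],"rot":[0,0,0],"claw":8},
    {"xyz":[0,0,0],"rot":[0,0,0],"claw":8},
    {"xyz":[0,0,0],"rot":[0,0,0],"claw":8},
    {"xyz":[0,0,0],"rot":[0,0,0],"claw":8},
  ],
)

```text
time_s: 33.53
eef_pos: [0.607, -0.3038, 0.0402]
tcp_rot: [0.705, -0.061, 0.704, 0.06]
force: [-1.6, 0.5, 7.0]
gripper_width: 0.0142
```

Run:
```python
from st import *
st('23')
```

```text
33.5333 [ 0.607  -0.3038  0.0402] jaw 99.8 appr [ 0.002 -0.002 -1.   ] [-1.6  0.5  7. ] 0.0142 q [-0.66  0.39  0.07  1.25 -0.   -0.83]
```

View pics/p23.png

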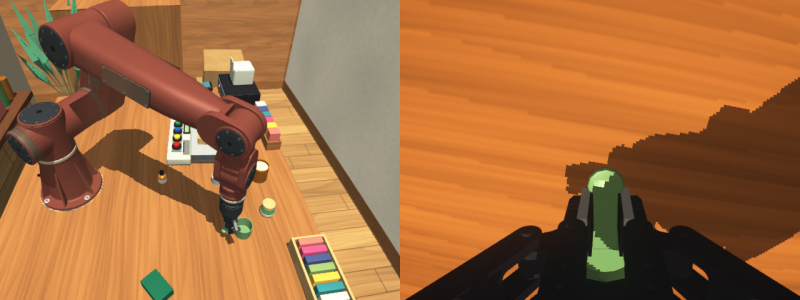

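Call:
move_arm(
  steps=[
    {"xyz":[0,0,10],"rot":[0,0,0],"claw":8},
    {"xyz":[0,0,25],"rot":[0,0,0],"claw":8},
    {"xyz":[0,0,30],"rot":[0,0,0],"claw":8},
    {"xyz":[0,0,30],"rot":[0,0,0],"claw":8},
    {"xyz":[0,0,30],"rot":[0,0,0],"claw":8},
    {"xyz":[0,10,30],"rot":[0,0,0],"claw":8},
    {"xyz":[0,20,15],"rot":[0,0,-2],"claw":8},
    {"xyz":[0,28,0],"rot":[0,0,-3],"claw":8},
    {"xyz":[0,30,0],"rot":[0,0,-4],"claw":8},
    {"xyz":[0,30,0],"rot":[0,0,-4],"claw":8},
    {"xyz":[0,30,0],"rot":[0,0,-4],"claw":8},
    {"xyz":[0,30,0],"rot":[0,0,-4],"claw":8},
    {"xyz":[0,30,0],"rot":[0,0,-4],"claw":8},
    {"xyz":[0,30,0],"rot":[0,0,-4],"claw":8},
    {"xyz":[0,30,0],"rot":[0,0,-4],"claw":8},
    {"xyz":[0,30,0],"rot":[0,0,-4],"claw":8},
    {"xyz":[2,30,0],"rot":[0,0,-4],"claw":8},
    {"xyz":[2,30,0],"rot":[0,0,-4],"claw":8},
    {"xyz":[2,30,0],"rot":[0,0,-4],"claw":8},
    {"xyz":[3,30,0],"rot":[0,0,-4],"claw":8},
  ],
)

```text
time_s: 35.3
eef_pos: [0.6148, 0.1167, 0.209]
tcp_rot: [0.657, 0.262, 0.657, -0.261]
force: [0.2, -0.4, -1.6]
gripper_width: 0.0141
```

Call:
move_arm(
  steps=[
    {"xyz":[3,30,0],"rot":[0,0,-4],"claw":8},
    {"xyz":[3,30,0],"rot":[0,0,-4],"claw":8},
    {"xyz":[3,30,0],"rot":[0,0,-4],"claw":8},
    {"xyz":[3,30,0],"rot":[0,0,-4],"claw":8},
    {"xyz":[3,28,0],"rot":[0,0,-4],"claw":8},
    {"xyz":[3,15,0],"rot":[0,0,-4],"claw":8},
    {"xyz":[0,7,0],"rot":[0,0,-3],"claw":8},
    {"xyz":[0,0,0],"rot":[0,0,0],"claw":8},
    {"xyz":[0,0,0],"rot":[0,0,0],"claw":8},
    {"xyz":[0,0,0],"rot":[0,0,0],"claw":8},
    {"xyz":[0,0,0],"rot":[0,0,0],"claw":8},
  ],
)

```text
time_s: 36.22
eef_pos: [0.6331, 0.2842, 0.2082]
tcp_rot: [0.579, 0.407, 0.578, -0.407]
force: [0.2, 0.1, -1.4]
gripper_width: 0.0138
```

Run:
```python
from st import *
st('24')
im=cv2.imread('pics/side24.png'); cv2.imwrite('pics/c24.png',cv2.resize(im[120:240,280:410],None,fx=5,fy=5,interpolation=cv2.INTER_CUBIC))
```

```text
36.2167 [0.6331 0.2842 0.2082] jaw 19.8 appr [ 0. -0. -1.] [ 0.2  0.1 -1.4] 0.0138 q [ 0.23  0.4   0.4   1.57 -0.    1.46]
```

View pics/c24.png

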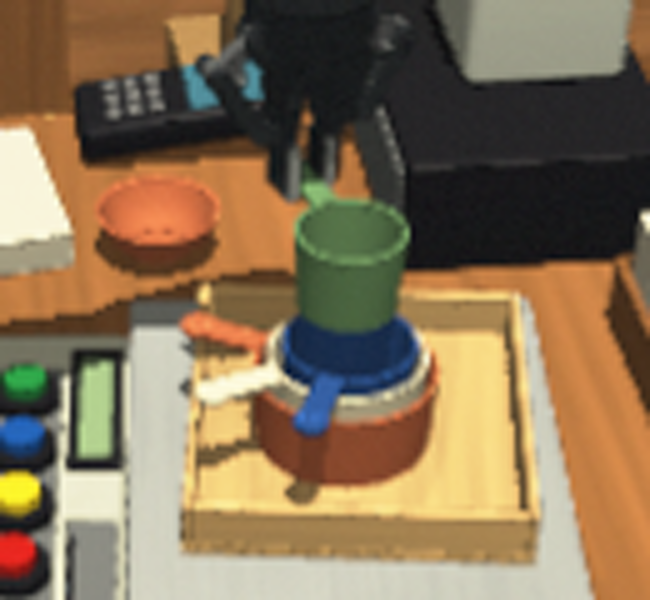

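View pics/wrist24.png

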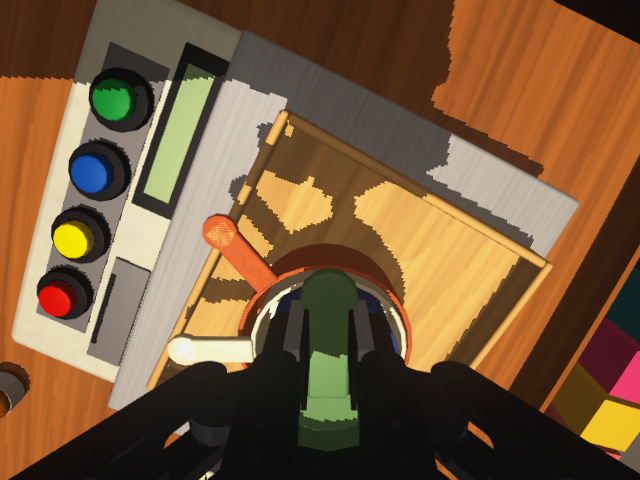

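Run:
```python
from fit import *
im={'side':cv2.imread('pics/side24.png')[:,:,::-1].copy()};ks={'side':cal('side')}
i=cv2.resize(im['side'][120:240,280:410],None,fx=5,fy=5,interpolation=cv2.INTER_NEAREST)
a=np.radians
for n,x,z,c in(('sage',(.6534,.2277,a(-70.2)),.168,(255,0,255)),('blue',(.6554,.2278,a(64.8)),.092,(255,255,0)),('cream',(.6556,.2275,.345),.084,(0,255,255)),('terracotta',(.6545,.2275,-.54),.076,(0,255,0))):
  for p in sil('side',n,*x,z,ks['side']): cv2.polylines(i,[cv2.convexHull(((p-[280,120]+.5)*5).round().astype(np.int32))],True,c,1)
cv2.imwrite('pics/o24.png',i[:,:,::-1])
print(fit(im,ks,'sage',(.6534,.2277,a(-70)),z0=.168,cams=('side',),pad=6))
```

```text
(array([ 0.6533834 ,  0.22954617, -1.22202116]), [np.float64(0.15139642354832228)])
```

View pics/o24.png

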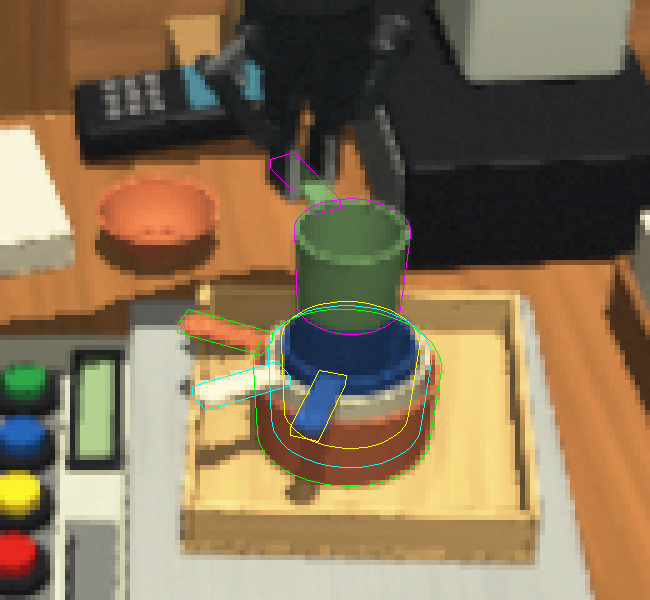

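Call:
move_arm(
  steps=[
    {"xyz":[1,0,-10],"rot":[0,0,0],"claw":8},
    {"xyz":[0,0,-14],"rot":[0,0,0],"claw":8},
    {"xyz":[0,0,-10],"rot":[0,0,0],"claw":8},
    {"xyz":[0,0,-6],"rot":[0,0,0],"claw":8},
    {"xyz":[0,0,-5],"rot":[0,0,0],"claw":8},
    {"xyz":[0,0,0],"rot":[0,0,0],"claw":8},
    {"xyz":[0,0,0],"rot":[0,0,0],"claw":8},
  ],
)

```text
time_s: 36.9
eef_pos: [0.6339, 0.2851, 0.1629]
tcp_rot: [0.578, 0.407, 0.578, -0.407]
force: [0.8, 1.6, -0.9]
gripper_width: 0.0138
```

Run:
```python
from st import *
st('25')
im=cv2.imread('pics/side25.png'); cv2.imwrite('pics/c25.png',cv2.resize(im[120:240,280:410],None,fx=5,fy=5,interpolation=cv2.INTER_CUBIC))
```

```text
36.9 [0.6339 0.2851 0.1629] jaw 19.8 appr [-0. -0. -1.] [ 0.8  1.6 -0.9] 0.0138 q [ 0.24  0.4   0.31  1.48 -0.    1.46]
```

View pics/c25.png

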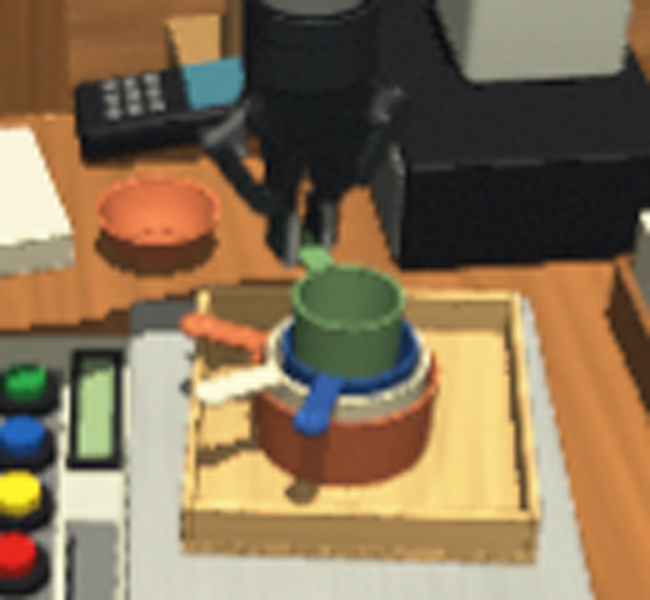

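Call:
move_arm(
  steps=[
    {"xyz":[1,0,-5],"rot":[0,0,0],"claw":8},
    {"xyz":[0,0,-5],"rot":[0,0,0],"claw":8},
    {"xyz":[0,0,-5],"rot":[0,0,0],"claw":8},
    {"xyz":[0,0,-3],"rot":[0,0,0],"claw":8},
    {"xyz":[0,0,0],"rot":[0,0,0],"claw":8},
    {"xyz":[0,0,0],"rot":[0,0,0],"claw":8},
  ],
)

```text
time_s: 37.5
eef_pos: [0.6347, 0.2851, 0.1444]
tcp_rot: [0.578, 0.407, 0.579, -0.407]
force: [0.0, 1.0, -1.0]
gripper_width: 0.0144
```

Call:
move_arm(
  steps=[
    {"xyz":[0,0,-1],"rot":[0,0,0],"claw":8},
    {"xyz":[0,0,-1],"rot":[0,0,0],"claw":8},
    {"xyz":[0,0,0],"rot":[0,0,0],"claw":8},
    {"xyz":[0,0,0],"rot":[0,0,0],"claw":8},
  ],
)

```text
time_s: 37.83
eef_pos: [0.6351, 0.2851, 0.143]
tcp_rot: [0.579, 0.407, 0.578, -0.407]
force: [-1.5, -0.6, -1.6]
gripper_width: 0.014
```

Call:
move_arm(
  steps=[
    {"xyz":[0,0,-1],"rot":[0,0,0],"claw":8},
    {"xyz":[0,0,0],"rot":[0,0,0],"claw":8},
    {"xyz":[0,0,0],"rot":[0,0,0],"claw":8},
  ],
)

```text
time_s: 38.08
eef_pos: [0.635, 0.2851, 0.1418]
tcp_rot: [0.578, 0.407, 0.578, -0.407]
force: [-0.5, -0.2, -1.3]
gripper_width: 0.0139
```

Call:
move_arm(
  steps=[
    {"xyz":[0,0,-1],"rot":[0,0,0],"claw":8},
    {"xyz":[0,0,0],"rot":[0,0,0],"claw":8},
    {"xyz":[0,0,0],"rot":[0,0,0],"claw":8},
  ],
)

```text
time_s: 38.33
eef_pos: [0.6351, 0.2851, 0.141]
tcp_rot: [0.579, 0.407, 0.578, -0.407]
force: [-0.1, 0.3, -0.2]
gripper_width: 0.0136
```

Call:
move_arm(
  steps=[
    {"xyz":[0,0,-1],"rot":[0,0,0],"claw":8},
    {"xyz":[0,0,0],"rot":[0,0,0],"claw":8},
    {"xyz":[0,0,0],"rot":[0,0,0],"claw":8},
  ],
)

```text
time_s: 38.58
eef_pos: [0.6352, 0.2853, 0.1405]
tcp_rot: [0.579, 0.407, 0.578, -0.406]
force: [-1.3, 2.3, 4.3]
gripper_width: 0.0141
```

Call:
move_arm(
  steps=[
    {"xyz":[0,0,0],"rot":[0,0,0],"claw":18},
    {"xyz":[0,0,0],"rot":[0,0,0],"claw":24},
    {"xyz":[0,0,0],"rot":[0,0,0],"claw":32},
    {"xyz":[0,0,0],"rot":[0,0,0],"claw":32},
    {"xyz":[0,0,10],"rot":[0,0,0],"claw":32},
    {"xyz":[0,0,30],"rot":[0,0,0],"claw":32},
    {"xyz":[0,0,30],"rot":[0,0,0],"claw":20},
    {"xyz":[-10,-5,0],"rot":[0,0,4],"claw":0},
    {"xyz":[-20,-8,0],"rot":[0,0,4],"claw":0},
    {"xyz":[-30,-10,0],"rot":[0,0,4],"claw":0},
    {"xyz":[-30,-12,0],"rot":[0,0,4],"claw":0},
    {"xyz":[-30,-12,0],"rot":[0,0,4],"claw":0},
    {"xyz":[-30,-12,0],"rot":[0,0,4],"claw":0},
    {"xyz":[-20,-12,0],"rot":[0,0,4],"claw":0},
    {"xyz":[-10,-8,0],"rot":[0,0,4],"claw":0},
    {"xyz":[0,0,0],"rot":[0,0,6],"claw":0},
    {"xyz":[0,0,0],"rot":[0,0,5],"claw":0},
    {"xyz":[0,0,0],"rot":[0,0,5],"claw":0},
    {"xyz":[0,0,0],"rot":[0,0,0],"claw":0},
    {"xyz":[0,0,0],"rot":[0,0,0],"claw":0},
  ],
)

```text
time_s: 40.25
eef_pos: [0.4552, 0.2061, 0.2106]
tcp_rot: [0.694, 0.137, 0.693, -0.137]
force: [-0.1, -0.1, -0.4]
gripper_width: 0.0
```

Run:
```python
from st import *
st('26')
im=cv2.imread('pics/side26.png'); cv2.imwrite('pics/c26.png',cv2.resize(im[120:240,280:410],None,fx=5,fy=5,interpolation=cv2.INTER_CUBIC))
```

```text
40.25 [0.4552 0.2061 0.2106] jaw 67.6 appr [ 0.001  0.    -1.   ] [-0.1 -0.1 -0.4] 0.0 q [ 0.16 -0.21 -0.24  1.54  0.    0.55]
```

View pics/c26.png

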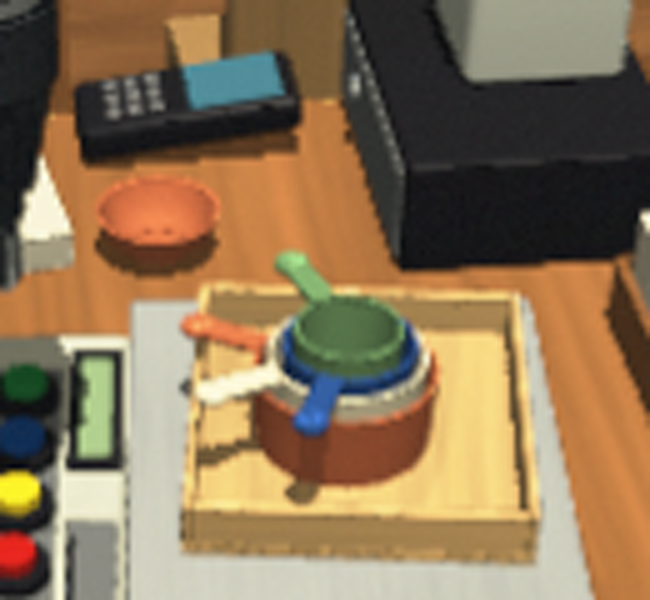

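View pics/wrist26.png

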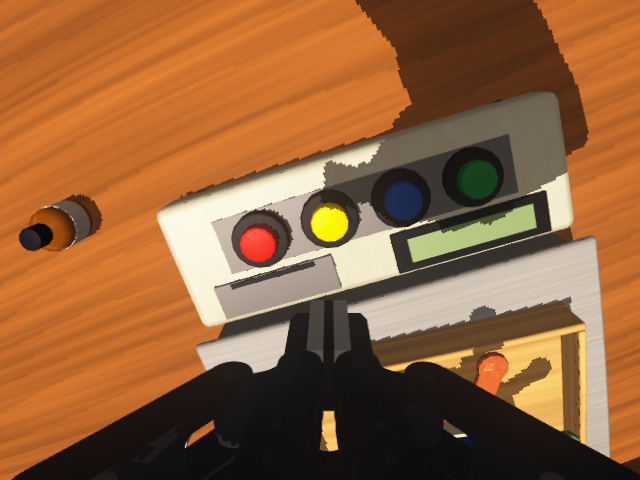

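Run:
```python
from fit import *
im=cv2.imread('pics/side26.png')[:,:,::-1].copy();k=cal('side');a=np.radians
i=cv2.resize(im[140:240,300:400],None,fx=6,fy=6,interpolation=cv2.INTER_NEAREST);t=np.linspace(0,6.2832,90)
for n,x,z,c in(('sage',(.6546,.2285),.1,(255,0,255)),('blue',(.6545,.228),.092,(255,255,0)),('cream',(.6547,.2275),.084,(0,0,255)),('terracotta',(.654,.2275),.076,(0,255,0))):
  r=SP[n][0]; p=pr('side',np.c_[x[0]+r*np.cos(t),x[1]+r*np.sin(t),np.full(90,z+.05)],k)
  cv2.polylines(i,[((p-[300,140]+.5)*6).round().astype(np.int32)],True,c,1)
cv2.imwrite('pics/o26.png',i[:,:,::-1])
snap('side','s27');print([(round(m['p'],2),m['bbox']) for m in arm.search_frame('side','cup_mustard')])
```

```text
[(0.54, [274.7, 226.7, 16.7, 8.5])]
```

View pics/o26.png

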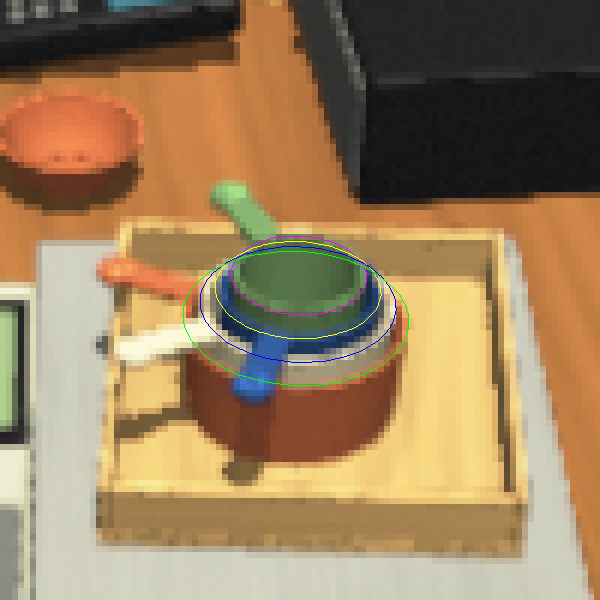

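The nest matches 8 mm steps, and the only mustard detection is a false hit on the red key. Pressing yellow now.

Call:
move_arm(
  steps=[
    {"xyz":[1,0,-30],"rot":[0,0,0],"claw":0},
    {"xyz":[0,0,-40],"rot":[0,0,0],"claw":0},
    {"xyz":[0,0,-35],"rot":[0,0,0],"claw":0},
    {"xyz":[0,0,-25],"rot":[0,0,0],"claw":0},
    {"xyz":[0,0,0],"rot":[0,0,0],"claw":0},
    {"xyz":[0,0,-11],"rot":[0,0,0],"claw":0},
    {"xyz":[0,0,-5],"rot":[0,0,0],"claw":0},
    {"xyz":[0,0,-4],"rot":[0,0,0],"claw":0},
    {"xyz":[0,0,-2],"rot":[0,0,0],"claw":0},
    {"xyz":[0,0,0],"rot":[0,0,0],"claw":0},
    {"xyz":[0,0,0],"rot":[0,0,0],"claw":0},
    {"xyz":[0,0,0],"rot":[0,0,0],"claw":0},
  ],
)

```text
time_s: 41.45
eef_pos: [0.4569, 0.2063, 0.0608]
tcp_rot: [0.695, 0.136, 0.693, -0.136]
force: [-8.7, -1.6, 15.5]
gripper_width: 0.0
```

Run:
```python
from st import *
st('28')
i2=cv2.imread('pics/wrist28.png');cv2.imwrite('pics/z28.png',cv2.resize(i2[240:400,220:440],None,fx=3,fy=3))
```

```text
41.45 [0.4569 0.2063 0.0608] jaw 67.8 appr [ 0.002  0.    -1.   ] [-8.7 -1.6 15.5] 0.0 q [ 0.16 -0.16 -0.48  1.26 -0.    0.55]
```

View pics/z28.png

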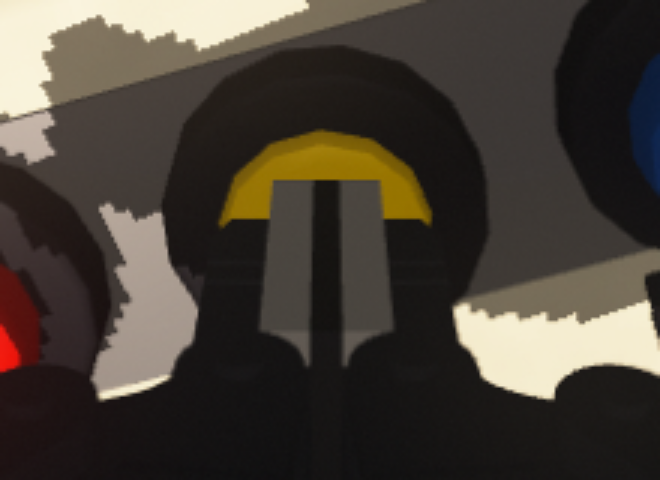

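Yellow is fully down at the same stop height as the others. Now red.

Call:
move_arm(
  steps=[
    {"xyz":[0,0,10],"rot":[0,0,0],"claw":0},
    {"xyz":[0,0,16],"rot":[0,0,0],"claw":0},
    {"xyz":[0,0,0],"rot":[0,0,0],"claw":0},
    {"xyz":[-2,-20,0],"rot":[0,0,0],"claw":0},
    {"xyz":[-2,-20,0],"rot":[0,0,0],"claw":0},
    {"xyz":[-2,-15,0],"rot":[0,0,0],"claw":0},
    {"xyz":[0,0,0],"rot":[0,0,0],"claw":0},
    {"xyz":[0,0,-14],"rot":[0,0,0],"claw":0},
    {"xyz":[0,0,-5],"rot":[0,0,0],"claw":0},
    {"xyz":[0,0,-4],"rot":[0,0,0],"claw":0},
    {"xyz":[0,0,-3],"rot":[0,0,0],"claw":0},
    {"xyz":[0,0,0],"rot":[0,0,0],"claw":0},
    {"xyz":[0,0,0],"rot":[0,0,0],"claw":0},
    {"xyz":[0,0,0],"rot":[0,0,0],"claw":0},
  ],
)

```text
time_s: 42.72
eef_pos: [0.4506, 0.1513, 0.0606]
tcp_rot: [0.694, 0.136, 0.693, -0.136]
force: [-10.5, -2.7, 25.4]
gripper_width: 0.0
```

Run:
```python
from st import *
st('29')
i2=cv2.imread('pics/wrist29.png');cv2.imwrite('pics/z29.png',cv2.resize(i2[240:400,220:440],None,fx=3,fy=3))
```

```text
42.7167 [0.4506 0.1513 0.0606] jaw 67.8 appr [ 0.001 -0.001 -1.   ] [-10.5  -2.7  25.4] 0.0 q [ 0.05 -0.25 -0.55  1.27 -0.    0.44]
```

View pics/z29.png

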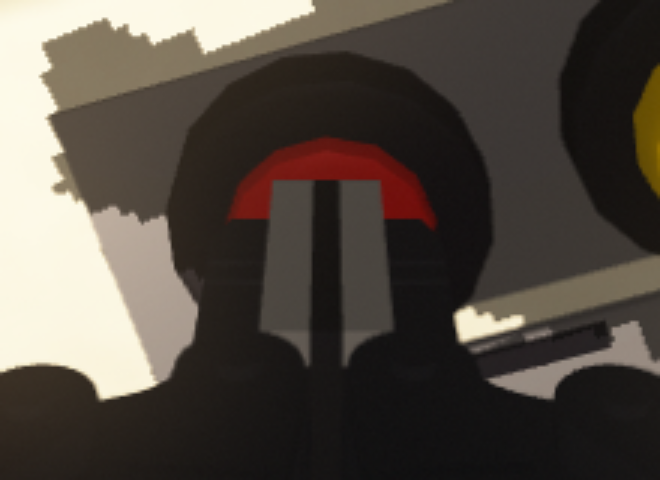

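Red is fully down. Lifting clear, then a final look.

Call:
move_arm(
  steps=[
    {"xyz":[0,0,10],"rot":[0,0,0],"claw":0},
    {"xyz":[0,0,30],"rot":[0,0,0],"claw":0},
    {"xyz":[0,0,40],"rot":[0,0,0],"claw":0},
    {"xyz":[0,-10,40],"rot":[0,0,0],"claw":0},
    {"xyz":[0,-30,30],"rot":[0,0,0],"claw":0},
    {"xyz":[0,-30,0],"rot":[0,0,0],"claw":0},
    {"xyz":[0,0,0],"rot":[0,0,0],"claw":0},
    {"xyz":[0,0,0],"rot":[0,0,0],"claw":0},
    {"xyz":[0,0,0],"rot":[0,0,0],"claw":0},
  ],
)

```text
time_s: 43.57
eef_pos: [0.4498, 0.0822, 0.207]
tcp_rot: [0.694, 0.136, 0.694, -0.136]
force: [0.1, -0.7, -0.3]
gripper_width: 0.0001
```

Run:
```python
from st import *
st('30',('side','top'))
```

```text
43.5667 [0.4498 0.0822 0.207 ] jaw 67.8 appr [-0.001  0.001 -1.   ] [ 0.1 -0.7 -0.3] 0.0001 q [-0.11 -0.34 -0.36  1.55  0.    0.28]
```

View pics/side30.png

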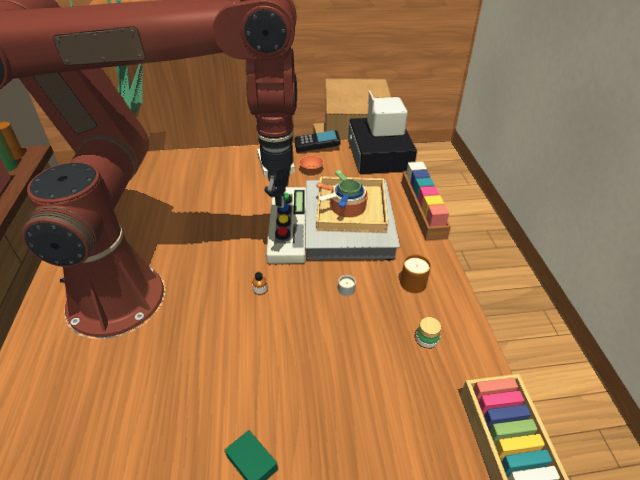

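View pics/top30.png

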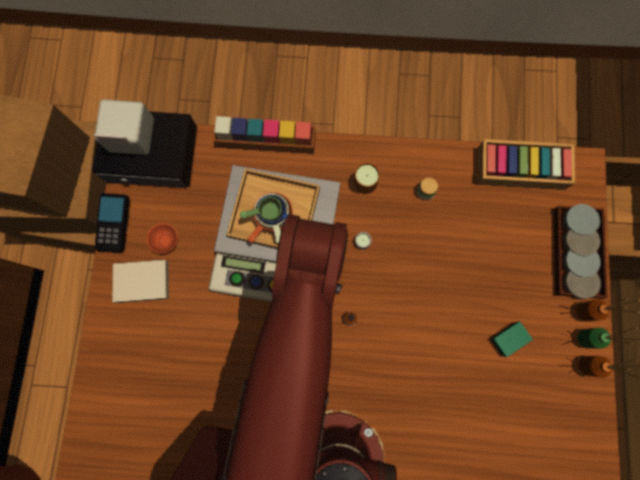

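Four cups are nested in the tray at about (348,195) in the side view, the counter has no cups left and the other stock hasn't moved. Handing in.

```bash
python3 -c "
from workcell import arm
print(arm.hand_in(), arm.read_state()['time_s'])"
```

```text
the job is handed in; nothing more can be done
the job is handed in; nothing more can be done
```

I pressed green then blue with the tray empty, nested all four cups on the counter in the tray (terracotta, cream, blue, sage), then pressed yellow then red, and handed in at about 44 s. The mustard cup was absent.

- **Keys:** each key stopped at the same height (tool reading about 60.8 mm) with 13–25 N on it. The wrist pictures showed each one fully down, and I lifted clear between presses. I expected that reading to be about 57 mm. The green key's picture put its top at the fully-down level, so I took the difference to be fingertip or reading offset.
- **Nest:** the last side picture shows the cups upright, with rims matching the 8 mm steps. Each cup was lowered until the wrist force showed contact before release.
- **Other stock:** it looks unmoved in the final side and top pictures, the tray is still on the scale, and the arm is clear of everything.
- **Disagreements:** the network reported a mustard cup at 0.54, which was the red key. The top-camera fits for the blue and sage cups were poor, so I used the side and wrist cameras for those two.

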